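# Clear the dies out of the setting-press magazine

## Robot

A 6-joint arm with a two-finger parallel gripper is mounted at the origin on the work surface. World frame = base frame: x ahead of the robot, y to its left, z up, the work surface at z = 0. Lengths are in m, angles in rad, forces in N, time in s.
With the tool pointing down it reaches from about 0.35 to 0.775 m from the base axis. Payload 5.5 kg.
Tool frame: the origin (TCP) lies midway between the tips of the shut fingers; the grasp point (between the pads) lies 19 mm behind it; z points along the fingers, y is the line along which they close (so a half turn about z gives the same grasp; the last joint's range is limited). The gripper opens to 85 mm and grips with 20 to 120 N. Pads are 22 mm wide; open, the fingers measure 114 mm over their backs; the gripper's body (76 mm by 85 mm) begins 54 mm behind the grasp point. The pads swing forward as they close: fully open they stand 13 mm farther back than shut.
Start: joints at [-1.392, 0.313, 0.046, 1.304, 0, 1.431], TCP at [0.18, -0.546, 0.231] pointing down, gripper open.
Joint ranges: [-2.76, 2.76], [-0.86, 1.69], [-1.03, 1.26], [-2.2, 2.34], [-1.47, 1.5], [-3.14, 3.14]. Speed limits (rad/s): [2.57, 2.57, 3.14, 3.14, 3.14, 3.14].

## Interface

Orientations are given as a unit quaternion [w, x, y, z].
In Python, from workcell import env gives the robot as it stands. The module is installed in compiled form; this text tells all that it offers.
- The arm moves only by the tool servo_tool, never from a script. Its argument "increments" is a list of rows, each an object of numbers: "grip": the closure, from 0 (fully open) to 1 (shut); "x", "y", "z": the shift along the tool's x, y, z in mm; "roll": the turn about the tool's z in degrees. In form: [{"grip": .., "x": .., "y": .., "z": .., "roll": ..}, ...]. A call has 1 to 5 rows; each row shifts and turns the commanded pose from where the row before left it, along the tool's axes as they then stand; what a row does not reach is not made up. A row lasts 1/12 s, in which the tool goes at most 41.7 mm and 7.16 degrees, less where a joint would pass 70% of its speed; a pose out of reach is approached as far as the arm can. A call is refused whole if a number of a shift passes 41.7 or a number of a turn 7.16, either way. A call with a gripper value outside its range is refused whole. The fingers move at their own pace and stop on an object; "grip_force" is the grip in N (left out, the last holds). Time passes only in rows, so rows that do not move let the fingers close. It gives the time, the measured TCP pose, the force, the opening and the grip force at its end, in the units of the state.
- env.get_state(): the state, without advancing time (a new reading comes with each control period).
- env.read_camera(name): name is "side" or "top"; returns the picture (400x640x3 uint8, red, green, blue); there is no depth.
- env.get_calibration(name): a dict with "vertical_fov" (degrees; the focal length in pixels is half the picture's height over the tangent of half this angle, whatever the lens; pixels are square), "cx", "cy" (the principal point, pixels), "rvec" (rotation vector, rad) and "tvec" (3), from world to camera coordinates, as OpenCV has them. Camera axes: x right, y down, z forward; pixel columns grow to the right and rows downward; lengths in m; the calibration is good to about 2 mm. A picture is of the moment at which its call begins. get_calibration takes no time and is no camera call.
- env.hand_in(): hands the job in; it is judged then, once.
The state is a dict: "clock": time; "joint_pos": joint angles; "qvel": joint speeds; "tau": joint torques, N m; "tcp_pos": TCP position; "orientation": TCP orientation; "wrist_force": force on the tool from outside, world axes, zero at the start; "ft_torque": the same for the moment, N m; "finger_gap": finger opening in m; "grip_force": force on a finger pad.
Only numpy, scipy, OpenCV 4.12 (cv2) and the standard library are available. Lean on these libraries where they do the work, as an engineer would, in place of code of your own. Each camera call takes 0.05 s, during which the arm holds its last target. There are 200 camera calls.

## Task

The setting press is due for other dies. First release the magazine: move its clamp lever out of the near right slot of the H-gate, across neutral and fully forward in the far left slot, and leave it there. Then take the long hook from its stand, catch every die that is in the magazine by its pull loop, draw it up out of its bore with the hook (no fingers on a die while it is inside the magazine) and put it in the tray, and in the end hang the hook fully home in its stand again, without disturbing the glue jar, the thread or the spray can.

Things in the scene. Friction and masses are not known exactly. Their poses are not given: they have to be found in the camera images.
- magazine: Fixed steel block 200 (x) x 136 x 95 mm with 6 vertical round bores, 52 mm wide, 83 deep (floor 12 mm above the table), 3 along x by 2 along y at 64 mm spacing, centred on the block. A grey gate box is built on its right (-y) side. Base plate under both: 206 x 270 mm, 6 thick. Origin: under the block's centre, on the table. x forward, away from the robot; y left; z up.
- gate_neutral (a point): Middle of the neutral slot of the H-gate, on top of the aluminium gate plate, 85 mm above the table, 135 mm from the block's centre towards -y of the magazine. Axes as the magazine's. Neutral runs along y, the four slots along x (forward and back). The lever's pivot lies 55 mm below this point.
- lever_side (a joint): Sideways swing of the clamp lever, rad: -0.28 right-hand slots, +0.28 left-hand slots. With f = lever_fwd and s = this, the knob's centre is the pivot + 105 mm * (sin f, cos f sin s, cos f cos s) in the magazine's axes. Friction of 1 to 2 N at the knob; it stays where left. Starts near -0.26.
- lever_fwd (a joint): Forward swing of the clamp lever, rad: -0.40 fully back (towards the robot), 0 neutral, +0.40 fully forward. Starts near -0.35 in the near right slot (clamped); far left is released. The web between left and right slots lets the lever cross only within about 0.05 rad of neutral. Friction 1 to 2 N at the knob.
- knob (a point): Centre of the black ball knob, 30 mm wide, on top of the clamp lever, about 130 mm above the table; the gate plate is about 45 mm and the bore block's top about 35 mm lower than this point. Its frame tilts with the lever.
- hook_grip (a point): Centre of the hook tool's upright wooden handle, 34 (x) x 24 (y) x 50 mm high. Collar 56 mm square, its underside 30 mm below this point; under it a 34 mm square plug, 10 deep; a 5 mm shaft on the axis. 140 mm below this point a 4 mm wire foot runs 13 mm to +x, then a tip turns up, ending 10 mm above the foot's centre line (gap to shaft 8.5 mm). 150 g. z up. Starts in the stand.
- stand_mouth (a point): Centre of the mouth of the fixed hook stand: an upright square steel tube, 48 mm outside, 40 inside, 120 high, on a 110 mm square foot plate. The hook hangs in it, collar on the rim, plug inside, hook_grip 30 mm above this point. x and y along the tube's sides; the hook starts with its x along this x (within 0.2 rad).
- tray: Loose grey open tray, 200 mm (x) by 160 mm (y) outside, 22 mm high, walls and floor 5 mm thick, 700 g. Origin: centre of its underside. z up.
- glue: Bystander: closed round glue jar 60 mm in diameter, 100 mm high. Origin: centre of its underside.
- thread: Bystander: blue cone of thread, 60 mm in diameter at the foot, 95 mm high. Origin: centre of its underside.
- spray: Bystander: aluminium spray can 52 mm in diameter, 150 mm high. Origin: centre of its underside.
- die0_mid (a point): Steel die, starts upright in the far left bore (or absent: None). Disc 46 mm wide, 14 thick, 180 g; on it a loop of 4 mm wire in the x-z plane, open along y: legs at x = +-12 mm, 14 to 28 mm above the underside, then two bars meeting in a peak over the axis (wire centre 40 mm up; 23 mm clear over the disc). 42 mm high. Point: on the axis 21 mm above the underside; z: disc axis, up.
- die1_mid (a point): Steel die, starts upright in the far right bore (or absent: None). Disc 46 mm wide, 14 thick, 180 g; on it a loop of 4 mm wire in the x-z plane, open along y: legs at x = +-12 mm, 14 to 28 mm above the underside, then two bars meeting in a peak over the axis (wire centre 40 mm up; 23 mm clear over the disc). 42 mm high. Point: on the axis 21 mm above the underside; z: disc axis, up.
- die2_mid (a point): Steel die, starts upright in the middle left bore (or absent: None). Disc 46 mm wide, 14 thick, 180 g; on it a loop of 4 mm wire in the x-z plane, open along y: legs at x = +-12 mm, 14 to 28 mm above the underside, then two bars meeting in a peak over the axis (wire centre 40 mm up; 23 mm clear over the disc). 42 mm high. Point: on the axis 21 mm above the underside; z: disc axis, up.
- die3_mid (a point): Steel die, starts upright in the middle right bore (or absent: None). Disc 46 mm wide, 14 thick, 180 g; on it a loop of 4 mm wire in the x-z plane, open along y: legs at x = +-12 mm, 14 to 28 mm above the underside, then two bars meeting in a peak over the axis (wire centre 40 mm up; 23 mm clear over the disc). 42 mm high. Point: on the axis 21 mm above the underside; z: disc axis, up.
- die4_mid (a point): Steel die, starts upright in the near left bore (or absent: None). Disc 46 mm wide, 14 thick, 180 g; on it a loop of 4 mm wire in the x-z plane, open along y: legs at x = +-12 mm, 14 to 28 mm above the underside, then two bars meeting in a peak over the axis (wire centre 40 mm up; 23 mm clear over the disc). 42 mm high. Point: on the axis 21 mm above the underside; z: disc axis, up.
- die5_mid (a point): Steel die, starts upright in the near right bore (or absent: None). Disc 46 mm wide, 14 thick, 180 g; on it a loop of 4 mm wire in the x-z plane, open along y: legs at x = +-12 mm, 14 to 28 mm above the underside, then two bars meeting in a peak over the axis (wire centre 40 mm up; 23 mm clear over the disc). 42 mm high. Point: on the axis 21 mm above the underside; z: disc axis, up.
Not all that is in view belongs to the job. What is shaped like the part that bears die3_mid but blue or turquoise is not meant. There is more than one size of the part that bears stand_mouth; the job needs the larger.

How it is judged:
By the outcome, as a careful person would: the job done as asked, in the order asked, and still so for the second after the job is handed in, with the robot touching nothing.
Of die0, die1, die2, die3, die4, die5 only 3 to 5 are there at a start; the rules pass over those that are not, and their reading is None.
At some moment in a run one of die0, die1, die2, die3, die4, die5, tray may be knocked a few centimetres aside while the robot is not near it.
It also fails if it takes over 210 s, if anything falls off the work surface, if the arm or the gripper's body presses on something with over 40 N, if the wrist force passes 120 N, or if a joint passes its speed limit or range.

## Working session

There is one attempt and no reset: what is moved stays moved. The work goes in short steps, Python scripts to look and compute and a tool call to move; the robot and the scene stay as the last step left them, time stands still between calls to the robot, and variables do not carry over. Pictures are saved under pics/ and viewed, at most 14 in all, crops included, and the job is handed in when it is done.

Besides the shell and the picture viewer there is one more tool, called after ">>>" as name(argument=value, ...) on one line, values as JSON. servo_tool: Moves the arm, as the interface text tells. Its arguments: {"type":"object","properties":{"increments":{"type":"array"},"grip_force":{"type":"number"}},"required":["increments"]}

```bash
mkdir -p pics
cat > h.py <<'E'
import numpy as np, cv2
from workcell import env
def cal(n):
    c=env.get_calibration(n); f=200/np.tan(np.radians(c["vertical_fov"])/2)
    R=cv2.Rodrigues(np.array(c["rvec"],float))[0]; t=np.array(c["tvec"],float).ravel()
    return f,c["cx"],c["cy"],R,t,c
def ray(n,u,v):
    f,cx,cy,R,t,_=cal(n); d=R.T@np.array([(u-cx)/f,(v-cy)/f,1]); return -R.T@t,d
def onz(n,u,v,z):
    o,d=ray(n,u,v); return o+d*(z-o[2])/d[2]
def proj(n,p):
    f,cx,cy,R,t,_=cal(n); q=R@np.array(p,float)+t; return np.array([cx+f*q[0]/q[2],cy+f*q[1]/q[2]])
def two(p,q):
    (a,d),(b,e)=ray("top",*p),ray("side",*q)
    s=np.linalg.lstsq(np.c_[d,-e],b-a,rcond=None)[0]; P=a+d*s[0];Q=b+e*s[1]; return (P+Q)/2,np.linalg.norm(P-Q)
def snap(n,name,crop=None,s=1):
    im=env.read_camera(n); 
    o=im if crop is None else im[crop[1]:crop[3],crop[0]:crop[2]]
    cv2.imwrite("pics/"+name,cv2.cvtColor(cv2.resize(o,None,fx=s,fy=s,interpolation=cv2.INTER_CUBIC),cv2.COLOR_RGB2BGR)); np.save(n+".npy",im); return im
E
python3 - <<'E'
from h import *
snap("top","t0.png",None,1.25);snap("side","s0.png",None,1.25)
for n in("top","side"):
    c=cal(n);print(c[5],c[0],"pos",-c[3].T@c[4])
print(env.get_state())
E
```

```text
{'vertical_fov': 50.55506205184615, 'cx': 315.7653517883122, 'cy': 201.98296551066466, 'rvec': array([ 2.22793891, -2.16549821,  0.09579223]), 'tvec': array([-0.02791024,  0.62253758,  0.98632178])} 423.53307235915736 pos [0.55531151 0.00908806 1.02601618]
{'vertical_fov': 54.62043333979237, 'cx': 317.4820341274586, 'cy': 194.628669808038, 'rvec': array([ 2.30360371, -0.68729253,  0.2606077 ]), 'tvec': array([-0.53793952,  0.34760563,  0.73639984])} 387.32342660777056 pos [ 0.31998875 -0.50683829  0.77020482]
{'clock': 0.1, 'joint_pos': array([-1.39162412e+00,  3.13944980e-01,  4.51068657e-02,  1.30357314e+00,
        1.73355264e-05,  1.43119892e+00]), 'qvel': array([-1.28337964e-04, -2.81934690e-03,  4.27459827e-03, -9.73296617e-04,
        1.91905883e-05,  1.64660166e-03]), 'tau': array([ 2.16360342e-03, -4.81728566e+01,  2.99241900e+01,  1.28171584e-02,
       -1.35022583e-04, -7.03536003e-06]), 'tcp_pos': array([ 0.18012294, -0.54560051,  0.23049266]), 'orientation': array([-8.07475830e-04,  9.87324787e-01,  1.58710781e-01, -7.31047430e-06]), 'wrist_force': array([ 0.15890192, -0.55807507,  0.4709262 ]), 'ft_torque': array([-0.01237446,  0.01332011, -0.03171694]), 'grip_force': 0.0, 'finger_gap': 0.08554362744042546}
```

View pics/t0.png

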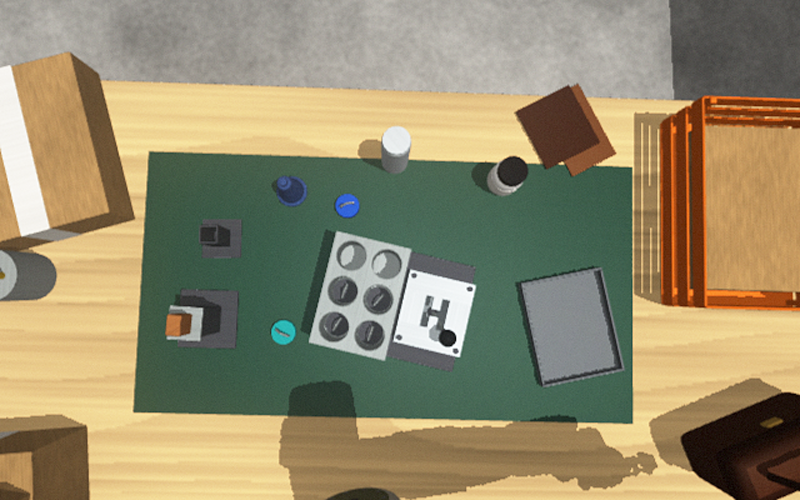

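View pics/s0.png

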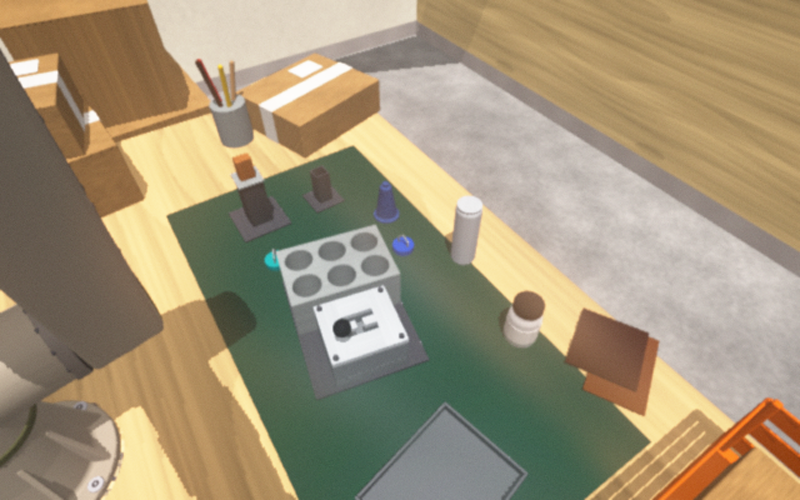

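The top view (shown at 1.25x) has these look-alikes:
- **Stands:** large stand with hook at (200,320), small stand at (220,237). I choose the large one.
- **Dies:** turquoise disc at (283,332) and blue disc at (347,205), both outside the magazine and not meant. The dark bores at (343,290), (377,298), (333,326) and (370,334) look filled; the far two at (352,255) and (387,262) look empty.
- **Other objects:** knob (447,338), tray (570,325), thread (290,190), spray (396,150), glue (508,175).

Next I'll check these close up.

Run:
```python
from h import *
im=np.load("top.npy")
a=cv2.resize(im[180:300,240:390],None,fx=4,fy=4,interpolation=cv2.INTER_CUBIC)
b=cv2.resize(im[225:285,125:195],None,fx=4,fy=4,interpolation=cv2.INTER_CUBIC)[:,:200]
b=cv2.resize(im[225:285,127:177],None,fx=4,fy=4,interpolation=cv2.INTER_CUBIC)
o=np.zeros((480,800,3),np.uint8);o[:,:600]=a;o[:240,600:]=b
cv2.imwrite("pics/c0.png",o[:,:,::-1])
hsv=cv2.cvtColor(im,cv2.COLOR_RGB2HSV)
# tray
def rect(m,z,lab):
    cs=cv2.findContours(m.astype(np.uint8),cv2.RETR_EXTERNAL,cv2.CHAIN_APPROX_NONE)[0]
    c=max(cs,key=cv2.contourArea)
    w=np.array([onz("top",*p[0],z)[:2]*1000 for p in c],np.float32)
    print(lab,cv2.minAreaRect(w),"npx",cv2.contourArea(c),cv2.boundingRect(c))
box=lambda x0,y0,x1,y1:np.pad(np.ones((y1-y0,x1-x0),bool),((y0,400-y1),(x0,640-x1)))
g=(hsv[...,1]<60)&(hsv[...,2]>40)
rect(g&box(405,205,505,315),.022,"tray")
rect((im.min(2)>200)&box(300,200,390,300),.085,"gateplate")
rect((hsv[...,0]<15)&(hsv[...,1]>120)&box(125,225,180,285),.175,"handle")
rect((im.max(2)<60)&box(340,255,372,285),.13,"knob")
for u,v in((200,330),(280,255),(300,205)):print(im[int(v/1.25),int(u/1.25)])
```

```text
tray ((492.7686767578125, -347.4877624511719), (202.672119140625, 166.85850524902344), 12.773516654968262) npx 5791.0 (414, 213, 86, 97)
gateplate ((514.2185668945312, -81.8600082397461), (119.53469848632812, 129.91920471191406), 78.0855484008789) npx 3041.5 (315, 216, 65, 69)
handle ((488.66290283203125, 333.24163818359375), (33.4193000793457, 38.96018981933594), 1.5295559167861938) npx 291.5 (132, 251, 21, 18)
knob ((475.05194091796875, -100.87946319580078), (25.042512893676758, 25.29353141784668), 1.260691523551941) npx 118.0 (352, 264, 13, 13)
[143 151 146]
[61 92 76]
[62 90 75]
```

View pics/c0.png

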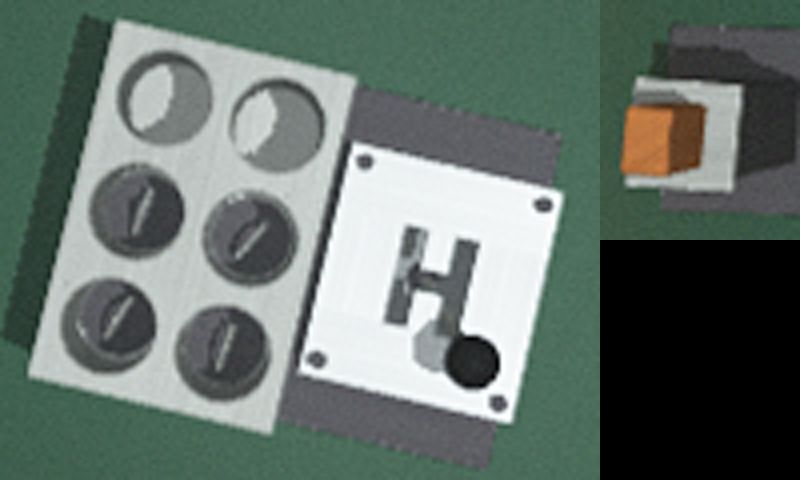

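The crop shows bore top centres (crop px) at (165,97), (277,125), (137,210), (250,238), (109,325) and (223,352). The far two are empty, so dies 2, 3, 4 and 5 are present, with loops seen as bright diagonal lines. The knob is at (472,362) in the near right slot. The handle's top face is at (648,141) and the collar corners are at (742,84) and (738,190).

```bash
cat >> h.py <<'E'
C=lambda u,v:(240+u/4-.375,180+v/4-.375)
B=lambda u,v:(127+(u-600)/4-.375,225+v/4-.375)
def yaw(s=None):
    w,x,y,z=(s or env.get_state())["orientation"]; return np.degrees(2*np.arctan2(y,x))
def plan(target,yw,spd=38):
    """world target TCP (mm), yaw deg -> tool increments"""
    s=env.get_state(); p=s["tcp_pos"]*1000; y0=yaw(s); d=np.array(target)-p
    a=np.radians(y0); x=np.cos(a)*d[0]+np.sin(a)*d[1]; y=np.sin(a)*d[0]-np.cos(a)*d[1]
    r=(y0-yw+180)%360-180
    print("tcp",p.round(1),"yaw",round(y0,2),"| tool x %.1f y %.1f z %.1f roll %.2f"%(x,y,-d[2],r),"F",s["wrist_force"].round(1),"gap",round(s["finger_gap"],4),"t",round(s["clock"],1))
E
python3 - <<'E'
from h import *
cs=[onz("top",*C(*p),.095)*1000 for p in((113,18),(357,75),(272,434),(28,377))]
m=sum(cs)/4;f=cs[0]+cs[1]-cs[2]-cs[3];l=cs[0]+cs[3]-cs[1]-cs[2]
print("corner c",m.round(1),np.linalg.norm(f)/2,np.linalg.norm(l)/2,"yaw",np.degrees(np.arctan2(f[1],f[0])),np.degrees(np.arctan2(-l[0],l[1])))
bs=[onz("top",*C(*p),.095)*1000 for p in((165,97),(277,125),(137,210),(250,238),(109,325),(223,352))]
mb=sum(bs)/6;fb=bs[0]+bs[1]-bs[4]-bs[5];print("bore c",mb.round(1),np.linalg.norm(fb)/4,np.degrees(np.arctan2(fb[1],fb[0])))
th=np.arctan2(fb[1],fb[0]);c,s=np.cos(th),np.sin(th)
W=lambda x,y,z:np.array([mb[0]+c*x-s*y,mb[1]+s*x+c*y,z])
print("gate",W(0,-135,85))
for F,S in((-.35,-.26),(0,-.26),(0,.28),(.4,.28)):
    print("knob",F,S,W(105*np.sin(F),-135+105*np.cos(F)*np.sin(S),30+105*np.cos(F)*np.cos(S)).round(1))
print("knob seen",onz("top",*C(472,362),.126)*1000)
for n,(p,q),b in(("d2",((150,185),(134,236)),(0,32)),("d3",((269,222),(232,256)),(0,-32)),("d4",((135,295),(106,345)),(-64,32)),("d5",((233,333),(217,376)),(-64,-32))):
    P,Q=[onz("top",*C(*t),.044)*1000 for t in(p,q)];d=P-Q
    print(n,((P+Q)/2).round(1),"bore",W(*b,0).round(1),"len",np.linalg.norm(d).round(1),"yaw",np.degrees(np.arctan2(d[1],d[0])).round(1))
k=[onz("top",*B(*p),.125)*1000 for p in((636,78),(742,84),(738,190),(630,187))];print("collar",sum(k)/4,np.array(k).round(0))
k=[onz("top",*B(*p),.175)*1000 for p in((626,107),(670,108),(668,176),(622,174))];print("handle",sum(k)/4,np.array(k).round(0))
plan([475,-100,200],18)
E
```

```text
corner c [542.2  50.3  95. ] 201.06056637963158 137.08512360349764 yaw -11.519554996556863 -11.537714408556763
bore c [542.5  49.9  95. ] 63.78298107661544 -11.791920225423302
gate [514.88492776 -82.27494035  85.        ]
knob -0.35 -0.26 [474.5 -99.7 125.3]
knob 0 -0.26 [ 509.4 -108.7  131.5]
knob 0 0.28 [520.8 -53.9 130.9]
knob 0.4 0.28 [560.4 -64.5 122.9]
knob seen [ 474.40255302 -100.57679546  126.        ]
d2 [548.8  82.1  44. ] bore [549.   81.2   0. ] len 30.7 yaw -15.5
d3 [534.1  19.   44. ] bore [535.9  18.6   0. ] len 28.9 yaw -45.9
d4 [485.8  92.3  44. ] bore [486.4  94.3   0. ] len 32.9 yaw -28.4
d5 [467.7  31.7  44. ] bore [473.3  31.6   0. ] len 26.1 yaw -18.8
collar [487.5898237  339.61040212 125.        ] [[516. 368. 125.]
 [515. 312. 125.]
 [460. 311. 125.]
 [460. 367. 125.]]
handle [487.60657507 340.73038359 175.        ] [[504. 352. 175.]
 [504. 330. 175.]
 [471. 329. 175.]
 [471. 352. 175.]]
tcp [ 180.1 -545.6  230.5] yaw 18.26 | tool x 419.7 y -330.7 z 30.5 roll 0.26 F [ 0.2 -0.6  0.5] gap 0.0855 t 0.1
```

>>> servo_tool(increments=[{"x": 32,"y": -25},{"x": 32,"y": -25},{"x": 32,"y": -25},{"x": 32,"y": -25},{"x": 32,"y": -25}])

```text
invalid input at $.increments[0]: expected keys grip, x, y, z, roll
```

>>> servo_tool(increments=[{"x": 32,"y": -25},{"x": 32,"y": -25},{"x": 32,"y": -25},{"x": 32,"y": -25},{"x": 32,"y": -25}])

```text
invalid input at $.increments[0]: expected keys grip, x, y, z, roll
```

>>> servo_tool(increments=[{"x": 32,"y": -25},{"x": 32,"y": -25},{"x": 32,"y": -25},{"roll": 6},{"roll": 6}])

```text
invalid input at $.increments[0]: expected keys grip, x, y, z, roll
```

>>> servo_tool(increments=[{"roll": 6},{"roll": 6},{"roll": 6},{},{}])

```text
invalid input at $.increments[0]: expected keys grip, x, y, z, roll
```

```bash
python3 -c "
from h import *
plan([474.5,-100,106],-11.7)"
```

```text
tcp [ 180.1 -545.6  230.5] yaw 18.26 | tool x 419.2 y -330.9 z 124.5 roll 29.96 F [ 0.2 -0.6  0.5] gap 0.0855 t 0.1
```

>>> servo_tool(increments=[{"grip": 0,"x": 32,"y": -25,"z": 0,"roll": 0},{"grip": 0,"x": 32,"y": -25,"z": 0,"roll": 0},{"grip": 0,"x": 32,"y": -25,"z": 0,"roll": 0},{"grip": 0,"x": 32,"y": -25,"z": 0,"roll": 0},{"grip": 0,"x": 32,"y": -25,"z": 0,"roll": 0}])

```text
clock: 0.52
tcp_pos: [0.2934, -0.3754, 0.2308]
orientation: [-0.0, 0.987, 0.158, -0.0]
wrist_force: [0.7, -0.8, 0.4]
finger_gap: 0.0855
grip_force: 0.0
```

>>> servo_tool(increments=[{"grip": 0,"x": 32,"y": -25,"z": 0,"roll": 0},{"grip": 0,"x": 32,"y": -25,"z": 0,"roll": 0},{"grip": 0,"x": 32,"y": -25,"z": 0,"roll": 0},{"grip": 0,"x": 32,"y": -25,"z": 0,"roll": 0},{"grip": 0,"x": 32,"y": -25,"z": 0,"roll": 0}])

```text
clock: 0.93
tcp_pos: [0.4062, -0.2064, 0.2311]
orientation: [-0.0, 0.987, 0.159, -0.0]
wrist_force: [1.5, -1.0, 0.2]
finger_gap: 0.0853
grip_force: 0.0
```

>>> servo_tool(increments=[{"grip": 0,"x": 32,"y": -25,"z": 0,"roll": 0},{"grip": 0,"x": 32,"y": -25,"z": 0,"roll": 0},{"grip": 0,"x": 32,"y": -25,"z": 0,"roll": 0},{"grip": 0,"x": 0,"y": 0,"z": 0,"roll": 6},{"grip": 0,"x": 0,"y": 0,"z": 0,"roll": 6}])

```text
clock: 1.35
tcp_pos: [0.4742, -0.1044, 0.2307]
orientation: [-0.0, 0.998, 0.055, -0.0]
wrist_force: [-0.8, -0.1, 0.2]
finger_gap: 0.0855
grip_force: 0.0
```

>>> servo_tool(increments=[{"grip": 0,"x": 0,"y": 0,"z": 0,"roll": 6},{"grip": 0,"x": 0,"y": 0,"z": 0,"roll": 6},{"grip": 0,"x": 0,"y": 0,"z": 0,"roll": 6},{"grip": 0,"x": 0,"y": 0,"z": 0,"roll": 0},{"grip": 0,"x": 0,"y": 0,"z": 0,"roll": 0}])

```text
clock: 1.77
tcp_pos: [0.4732, -0.1069, 0.231]
orientation: [-0.0, 0.995, -0.101, -0.0]
wrist_force: [0.1, 0.3, 0.6]
finger_gap: 0.0857
grip_force: 0.0
```

```bash
python3 -c "
from h import *
plan([474.5,-100,106],-11.7)"
```

```text
tcp [ 473.2 -106.9  231. ] yaw -11.57 | tool x -0.1 y -7.0 z 125.0 roll 0.13 F [0.1 0.3 0.6] gap 0.0857 t 1.8
```

>>> servo_tool(increments=[{"grip": 0,"x": 0,"y": -7,"z": 30,"roll": 0},{"grip": 0,"x": 0,"y": 0,"z": 30,"roll": 0},{"grip": 0,"x": 0,"y": 0,"z": 30,"roll": 0},{"grip": 0,"x": 0,"y": 0,"z": 20,"roll": 0},{"grip": 0,"x": 0,"y": 0,"z": 14,"roll": 0}])

```text
clock: 2.18
tcp_pos: [0.4732, -0.0997, 0.1048]
orientation: [-0.0, 0.995, -0.101, -0.002]
wrist_force: [-0.3, -0.5, 0.6]
finger_gap: 0.0854
grip_force: 0.0
```

>>> servo_tool(increments=[{"grip": 1,"x": 0,"y": 0,"z": 0,"roll": 0},{"grip": 1,"x": 0,"y": 0,"z": 0,"roll": 0},{"grip": 1,"x": 0,"y": 0,"z": 0,"roll": 0},{"grip": 1,"x": 0,"y": 0,"z": 0,"roll": 0},{"grip": 1,"x": 0,"y": 0,"z": 0,"roll": 0}], grip_force=25)

```text
clock: 2.6
tcp_pos: [0.4757, -0.1007, 0.1087]
orientation: [0.0, 0.995, -0.102, 0.001]
wrist_force: [-1.4, 0.2, 3.8]
finger_gap: 0.0283
grip_force: 24.4
```

>>> servo_tool(increments=[{"grip": 1,"x": 0,"y": 0,"z": 0,"roll": 0},{"grip": 1,"x": 0,"y": 0,"z": 0,"roll": 0},{"grip": 1,"x": 0,"y": 0,"z": 0,"roll": 0}])

```text
clock: 2.85
tcp_pos: [0.4755, -0.1006, 0.1085]
orientation: [0.0, 0.995, -0.102, 0.001]
wrist_force: [-2.7, -0.5, 6.9]
finger_gap: 0.0284
grip_force: 24.5
```

```bash
python3 -c "
from h import *
plan([509,-109,112],-11.7)"
```

```text
tcp [ 475.5 -100.6  108.5] yaw -11.73 | tool x 34.5 y 1.4 z -3.5 roll -0.03 F [-2.7 -0.5  6.9] gap 0.0284 t 2.9
```

>>> servo_tool(increments=[{"grip": 1,"x": 7,"y": 0,"z": -2,"roll": 0},{"grip": 1,"x": 7,"y": 0,"z": -2,"roll": 0},{"grip": 1,"x": 7,"y": 0,"z": -1,"roll": 0},{"grip": 1,"x": 7,"y": 0,"z": -1,"roll": 0},{"grip": 1,"x": 7,"y": 0,"z": 0,"roll": 0}])

```text
clock: 3.27
tcp_pos: [0.5094, -0.1079, 0.1139]
orientation: [0.001, 0.995, -0.102, 0.0]
wrist_force: [-2.4, -2.2, 5.1]
finger_gap: 0.0284
grip_force: 25.1
```

>>> servo_tool(increments=[{"grip": 1,"x": 1,"y": 0,"z": 0,"roll": 0},{"grip": 1,"x": 0,"y": 0,"z": 0,"roll": 0},{"grip": 1,"x": 0,"y": 0,"z": 0,"roll": 0}])

```text
clock: 3.52
tcp_pos: [0.5111, -0.1083, 0.1138]
orientation: [0.001, 0.995, -0.102, 0.001]
wrist_force: [-1.3, -3.8, 3.8]
finger_gap: 0.0281
grip_force: 25.1
```

Run:
```python
from h import *
plan([509.4,-108.7,112],-11.7)
im=snap("top","t1.png",(300,200,400,300),5)
```

```text
tcp [ 511.1 -108.3  113.8] yaw -11.75 | tool x -1.6 y 0.8 z 1.8 roll -0.05 F [-1.3 -3.8  3.8] gap 0.0281 t 3.5
```

View pics/t1.png

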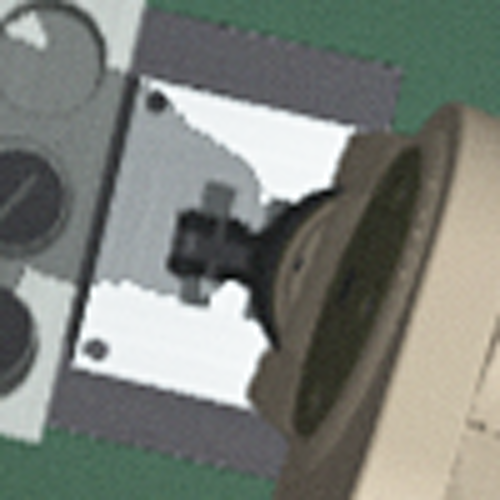

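>>> servo_tool(increments=[{"grip": 1,"x": -1,"y": -7,"z": -1,"roll": 0},{"grip": 1,"x": 0,"y": -9,"z": -1.5,"roll": 0},{"grip": 1,"x": 0,"y": -11,"z": -1,"roll": 0},{"grip": 1,"x": 0,"y": -10,"z": 0.5,"roll": 0},{"grip": 1,"x": 0,"y": -9,"z": 1.5,"roll": 0}])

```text
clock: 3.98
tcp_pos: [0.5198, -0.0632, 0.1157]
orientation: [0.001, 0.995, -0.103, 0.001]
wrist_force: [-0.1, -6.1, -0.4]
finger_gap: 0.0286
grip_force: 25.5
```

>>> servo_tool(increments=[{"grip": 1,"x": 0,"y": -8,"z": 1.5,"roll": 0},{"grip": 1,"x": 0,"y": 0,"z": 0,"roll": 0},{"grip": 1,"x": 0,"y": 0,"z": 0,"roll": 0}])

```text
clock: 4.23
tcp_pos: [0.5207, -0.0537, 0.1133]
orientation: [-0.001, 0.995, -0.102, 0.001]
wrist_force: [1.9, -1.0, 3.1]
finger_gap: 0.028
grip_force: 25.7
```

Run:
```python
from h import *
plan([520.8,-53.9,112],-11.7)
```

```text
tcp [520.7 -53.7 113.3] yaw -11.67 | tool x 0.1 y 0.1 z 1.3 roll 0.03 F [ 1.9 -1.   3.1] gap 0.028 t 4.2
```

>>> servo_tool(increments=[{"grip": 1,"x": 8,"y": 0,"z": 0.5,"roll": 0},{"grip": 1,"x": 9,"y": 0,"z": 1,"roll": 0},{"grip": 1,"x": 9,"y": 0,"z": 2,"roll": 0},{"grip": 1,"x": 9,"y": 0,"z": 2.5,"roll": 0},{"grip": 1,"x": 6,"y": 0,"z": 2,"roll": 0}])

```text
clock: 4.65
tcp_pos: [0.5606, -0.0629, 0.105]
orientation: [-0.0, 0.995, -0.102, -0.0]
wrist_force: [-0.0, -0.0, 3.8]
finger_gap: 0.0282
grip_force: 26.2
```

>>> servo_tool(increments=[{"grip": 1,"x": 1,"y": 0,"z": 0,"roll": 0},{"grip": 1,"x": 1,"y": 0,"z": 0,"roll": 0},{"grip": 1,"x": 0,"y": 0,"z": 0,"roll": 0}])

```text
clock: 4.9
tcp_pos: [0.5614, -0.0632, 0.1047]
orientation: [-0.0, 0.995, -0.102, -0.001]
wrist_force: [-1.1, -1.1, 1.2]
finger_gap: 0.0284
grip_force: 26.1
```

Run:
```python
from h import *
plan([560.4,-64.5,104],-11.7)
```

```text
tcp [561.4 -63.2 104.7] yaw -11.75 | tool x -0.8 y 1.5 z 0.7 roll -0.05 F [-1.1 -1.1  1.2] gap 0.0284 t 4.9
```

>>> servo_tool(increments=[{"grip": 1,"x": 2,"y": 0,"z": 0,"roll": 0},{"grip": 1,"x": 0,"y": 0,"z": 0,"roll": 0},{"grip": 1,"x": 2,"y": 0,"z": 0.5,"roll": 0},{"grip": 1,"x": 0,"y": 0,"z": 0,"roll": 0},{"grip": 1,"x": 0,"y": 0,"z": 0,"roll": 0}])

```text
clock: 5.32
tcp_pos: [0.5645, -0.064, 0.1037]
orientation: [0.0, 0.995, -0.102, -0.002]
wrist_force: [-5.7, -2.2, -4.5]
finger_gap: 0.0287
grip_force: 25.8
```

Run:
```python
from h import *
plan([560.4,-64.5,104],-11.7)
```

```text
tcp [564.5 -64.  103.7] yaw -11.75 | tool x -3.9 y 1.3 z -0.3 roll -0.05 F [-5.7 -2.2 -4.5] gap 0.0287 t 5.3
```

>>> servo_tool(increments=[{"grip": 0,"x": 0,"y": 0,"z": 0,"roll": 0},{"grip": 0,"x": 0,"y": 0,"z": 0,"roll": 0},{"grip": 0,"x": 0,"y": 0,"z": 0,"roll": 0},{"grip": 0,"x": 0,"y": 0,"z": -10,"roll": 0},{"grip": 0,"x": 0,"y": 0,"z": -30,"roll": 0}])

```text
clock: 5.73
tcp_pos: [0.5638, -0.0632, 0.142]
orientation: [-0.001, 0.995, -0.102, -0.003]
wrist_force: [0.0, 0.3, 0.3]
finger_gap: 0.0853
grip_force: 0.0
```

>>> servo_tool(increments=[{"grip": 0,"x": 0,"y": 0,"z": -40,"roll": 0},{"grip": 0,"x": 0,"y": 0,"z": -40,"roll": 0},{"grip": 0,"x": 0,"y": 0,"z": -30,"roll": 0},{"grip": 0,"x": 0,"y": -40,"z": 0,"roll": 0},{"grip": 0,"x": 0,"y": -40,"z": 0,"roll": 0}])

```text
clock: 6.15
tcp_pos: [0.58, -0.009, 0.2596]
orientation: [-0.01, 0.997, -0.081, 0.005]
wrist_force: [0.1, 0.4, -0.7]
finger_gap: 0.0855
grip_force: 0.0
```

>>> servo_tool(increments=[{"grip": 0,"x": 0,"y": -40,"z": 0,"roll": 0},{"grip": 0,"x": 0,"y": -40,"z": 0,"roll": 0},{"grip": 0,"x": 0,"y": -40,"z": 0,"roll": 0},{"grip": 0,"x": 0,"y": -40,"z": 0,"roll": 0},{"grip": 0,"x": 0,"y": -40,"z": 0,"roll": 0}])

```text
clock: 6.57
tcp_pos: [0.5921, 0.099, 0.2662]
orientation: [-0.046, 0.999, -0.007, 0.001]
wrist_force: [0.2, -0.4, -0.6]
finger_gap: 0.0852
grip_force: 0.0
```

Run:
```python
from h import *
plan([487.6,340.2,240],0)
im=snap("top","t2.png",(240,180,400,300),5)
s=env.get_state()
m=((im.max(2)<60)).astype(np.uint8);m[:200]=0;m[285:]=0;m[:,:325]=0;m[:,385:]=0
n,l,st,ce=cv2.connectedComponentsWithStats(m)
i=1+np.argmax(st[1:,4]);print(st[i],ce[i],onz("top",*ce[i],.123)*1000)
```

```text
tcp [592.1  99.  266.2] yaw -0.79 | tool x -107.8 y -239.7 z 26.2 roll -0.79 F [ 0.2 -0.4 -0.6] gap 0.0852 t 6.6
[335 223  13  14 134] [341.18656716 229.2238806 ] [559.6301214 -64.0211904 123.       ]
```

View pics/t2.png

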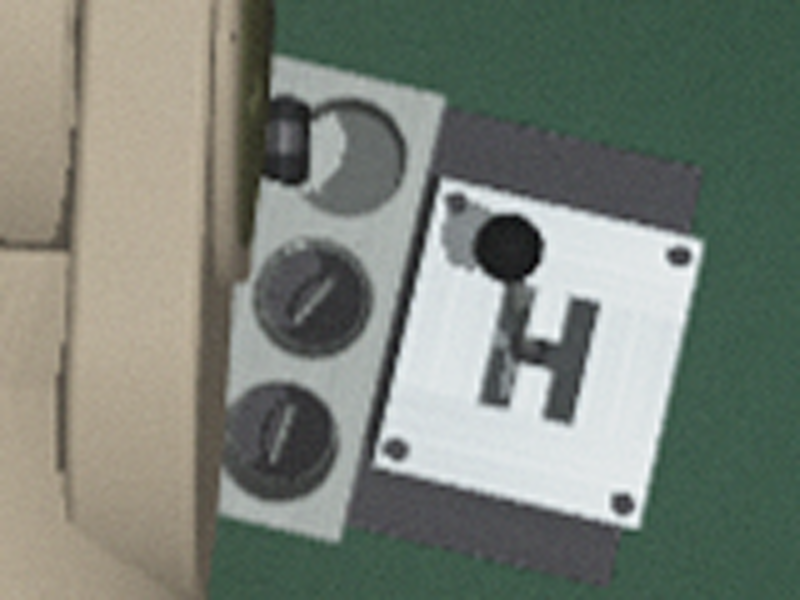

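Knob now at picture px (508,247), found at (559.6,-64.0) against (560.4,-64.5) for fully forward, so the lever is released. The tool has lagged and tilted, so I'll let it settle and check the joints.

>>> servo_tool(increments=[{"grip": 0,"x": 0,"y": 0,"z": 0,"roll": 0},{"grip": 0,"x": 0,"y": 0,"z": 0,"roll": 0},{"grip": 0,"x": 0,"y": 0,"z": 0,"roll": 0}])

```text
clock: 6.87
tcp_pos: [0.5917, 0.0972, 0.2652]
orientation: [-0.046, 0.999, -0.008, 0.0]
wrist_force: [-0.4, 0.5, 0.1]
finger_gap: 0.085
grip_force: 0.0
```

Run:
```python
from h import *
plan([487.6,340.2,240],0)
print(env.get_state()["joint_pos"].round(2),env.get_state()["orientation"])
```

```text
tcp [591.7  97.2 265.2] yaw -0.93 | tool x -108.0 y -241.3 z 25.2 roll -0.93 F [-0.4  0.5  0.1] gap 0.085 t 6.9
[-0.02  0.35  0.18  1.4   0.09  3.14] [-4.56787567e-02  9.98923257e-01 -8.10917256e-03  1.39663792e-04]
```

Joint 6 sits at its limit (q6 = j1 − yaw + 180°). I'll turn the tool half round to yaw 180, which also suits the hook work at the dies.

>>> servo_tool(increments=[{"grip": 0,"x": 0,"y": 0,"z": 0,"roll": -7},{"grip": 0,"x": 0,"y": 0,"z": 0,"roll": -7},{"grip": 0,"x": 0,"y": 0,"z": 0,"roll": -7},{"grip": 0,"x": 0,"y": 0,"z": 0,"roll": -7},{"grip": 0,"x": 0,"y": 0,"z": 0,"roll": -7}])

```text
clock: 7.28
tcp_pos: [0.5916, 0.0966, 0.2648]
orientation: [-0.044, 0.954, 0.295, 0.014]
wrist_force: [-0.3, 0.9, -0.5]
finger_gap: 0.0855
grip_force: 0.0
```

>>> servo_tool(increments=[{"grip": 0,"x": 0,"y": 0,"z": 0,"roll": -7},{"grip": 0,"x": 0,"y": 0,"z": 0,"roll": -7},{"grip": 0,"x": 0,"y": 0,"z": 0,"roll": -7},{"grip": 0,"x": 0,"y": 0,"z": 0,"roll": -7},{"grip": 0,"x": 0,"y": 0,"z": 0,"roll": -7}])

```text
clock: 7.7
tcp_pos: [0.5916, 0.0966, 0.2648]
orientation: [-0.037, 0.822, 0.568, 0.026]
wrist_force: [0.1, 0.9, 0.3]
finger_gap: 0.0855
grip_force: 0.0
```

>>> servo_tool(increments=[{"grip": 0,"x": 0,"y": 0,"z": 0,"roll": -7},{"grip": 0,"x": 0,"y": 0,"z": 0,"roll": -7},{"grip": 0,"x": 0,"y": 0,"z": 0,"roll": -7},{"grip": 0,"x": 0,"y": 0,"z": 0,"roll": -7},{"grip": 0,"x": 0,"y": 0,"z": 0,"roll": -7}])

```text
clock: 8.12
tcp_pos: [0.5916, 0.0966, 0.2648]
orientation: [-0.028, 0.613, 0.789, 0.036]
wrist_force: [0.6, -0.6, 0.3]
finger_gap: 0.0849
grip_force: 0.0
```

>>> servo_tool(increments=[{"grip": 0,"x": 0,"y": 0,"z": 0,"roll": -7},{"grip": 0,"x": 0,"y": 0,"z": 0,"roll": -7},{"grip": 0,"x": 0,"y": 0,"z": 0,"roll": -7},{"grip": 0,"x": 0,"y": 0,"z": 0,"roll": -7},{"grip": 0,"x": 0,"y": 0,"z": 0,"roll": -7}])

```text
clock: 8.53
tcp_pos: [0.5916, 0.0966, 0.2649]
orientation: [-0.016, 0.347, 0.937, 0.043]
wrist_force: [-0.3, -0.5, 0.5]
finger_gap: 0.0856
grip_force: 0.0
```

>>> servo_tool(increments=[{"grip": 0,"x": 0,"y": 0,"z": 0,"roll": -7},{"grip": 0,"x": 0,"y": 0,"z": 0,"roll": -7},{"grip": 0,"x": 0,"y": 0,"z": 0,"roll": -7},{"grip": 0,"x": 0,"y": 0,"z": 0,"roll": -7},{"grip": 0,"x": 0,"y": 0,"z": 0,"roll": -7}])

```text
clock: 8.95
tcp_pos: [0.5916, 0.0966, 0.2648]
orientation: [-0.002, 0.049, 0.998, 0.046]
wrist_force: [-0.4, 0.1, 0.4]
finger_gap: 0.0856
grip_force: 0.0
```

Run:
```python
from h import *
plan([487.6,340.2,240],180)
print(env.get_state()["joint_pos"].round(2),env.get_state()["orientation"])
```

```text
tcp [591.6  96.6 264.8] yaw 174.35 | tool x 127.5 y 232.2 z 24.8 roll -5.65 F [-0.4  0.1  0.4] gap 0.0856 t 8.9
[-0.02  0.35  0.18  1.4   0.09  0.08] [-0.00204758  0.04924996  0.99773908  0.04568354]
```

The tilt of about 5° came from the joint 6 upper limit and stays in the commanded pose. At the opposite limit the same effect should lean it back, so I'll roll to q6 near −180° and then roll slowly past it while watching.

>>> servo_tool(increments=[{"grip": 0,"x": 0,"y": 0,"z": 0,"roll": -7},{"grip": 0,"x": 0,"y": 0,"z": 0,"roll": -7},{"grip": 0,"x": 0,"y": 0,"z": 0,"roll": -7},{"grip": 0,"x": 0,"y": 0,"z": 0,"roll": -7},{"grip": 0,"x": 0,"y": 0,"z": 0,"roll": -7}])

```text
clock: 9.37
tcp_pos: [0.5916, 0.0966, 0.2648]
orientation: [0.012, -0.253, 0.966, 0.044]
wrist_force: [-0.9, 0.9, -0.2]
finger_gap: 0.0853
grip_force: 0.0
```

>>> servo_tool(increments=[{"grip": 0,"x": 0,"y": 0,"z": 0,"roll": -7},{"grip": 0,"x": 0,"y": 0,"z": 0,"roll": -7},{"grip": 0,"x": 0,"y": 0,"z": 0,"roll": -7},{"grip": 0,"x": 0,"y": 0,"z": 0,"roll": -7},{"grip": 0,"x": 0,"y": 0,"z": 0,"roll": -7}])

```text
clock: 9.78
tcp_pos: [0.5916, 0.0966, 0.2649]
orientation: [0.025, -0.532, 0.846, 0.039]
wrist_force: [1.2, 0.3, -0.5]
finger_gap: 0.0855
grip_force: 0.0
```

>>> servo_tool(increments=[{"grip": 0,"x": 0,"y": 0,"z": 0,"roll": -7},{"grip": 0,"x": 0,"y": 0,"z": 0,"roll": -7},{"grip": 0,"x": 0,"y": 0,"z": 0,"roll": -7},{"grip": 0,"x": 0,"y": 0,"z": 0,"roll": -7},{"grip": 0,"x": 0,"y": 0,"z": 0,"roll": -7}])

```text
clock: 10.2
tcp_pos: [0.5916, 0.0966, 0.2649]
orientation: [-0.035, 0.762, -0.646, -0.029]
wrist_force: [-0.3, 0.8, -0.5]
finger_gap: 0.0858
grip_force: 0.0
```

>>> servo_tool(increments=[{"grip": 0,"x": 0,"y": 0,"z": 0,"roll": -7},{"grip": 0,"x": 0,"y": 0,"z": 0,"roll": -7},{"grip": 0,"x": 0,"y": 0,"z": 0,"roll": -7},{"grip": 0,"x": 0,"y": 0,"z": 0,"roll": -7},{"grip": 0,"x": 0,"y": 0,"z": 0,"roll": -7}])

```text
clock: 10.62
tcp_pos: [0.5916, 0.0966, 0.2649]
orientation: [-0.042, 0.921, -0.388, -0.018]
wrist_force: [0.3, 0.7, -0.6]
finger_gap: 0.0853
grip_force: 0.0
```

>>> servo_tool(increments=[{"grip": 0,"x": 0,"y": 0,"z": 0,"roll": -7},{"grip": 0,"x": 0,"y": 0,"z": 0,"roll": -7},{"grip": 0,"x": 0,"y": 0,"z": 0,"roll": -7},{"grip": 0,"x": 0,"y": 0,"z": 0,"roll": -7},{"grip": 0,"x": 0,"y": 0,"z": 0,"roll": -7}])

```text
clock: 11.03
tcp_pos: [0.5916, 0.0966, 0.2648]
orientation: [-0.046, 0.995, -0.093, -0.004]
wrist_force: [0.2, 0.2, -0.0]
finger_gap: 0.0853
grip_force: 0.0
```

>>> servo_tool(increments=[{"grip": 0,"x": 0,"y": 0,"z": 0,"roll": -7},{"grip": 0,"x": 0,"y": 0,"z": 0,"roll": -7},{"grip": 0,"x": 0,"y": 0,"z": 0,"roll": -7},{"grip": 0,"x": 0,"y": 0,"z": 0,"roll": -3}])

```text
clock: 11.37
tcp_pos: [0.5866, 0.1639, 0.2648]
orientation: [-0.02, 0.998, 0.06, 0.007]
wrist_force: [0.4, 0.1, -0.2]
finger_gap: 0.0855
grip_force: 0.0
```

Run:
```python
from h import *
plan([487.6,340.2,240],180)
print(env.get_state()["joint_pos"].round(3),env.get_state()["orientation"])
```

```text
tcp [586.6 163.9 264.8] yaw 6.9 | tool x -77.0 y -186.9 z 24.8 roll -173.10 F [ 0.4  0.1 -0.2] gap 0.0855 t 11.4
[ 0.121  0.358  0.19   1.386  0.039 -3.141] [-0.02006933  0.9979593   0.06019189  0.00716886]
```

>>> servo_tool(increments=[{"grip": 0,"x": 0,"y": 0,"z": 0,"roll": -5}])

```text
clock: 11.45
tcp_pos: [0.5833, 0.1846, 0.2647]
orientation: [-0.01, 0.996, 0.083, 0.009]
wrist_force: [0.5, -0.1, 0.5]
finger_gap: 0.0854
grip_force: 0.0
```

Run:
```python
from h import *
plan([487.6,340.2,240],180)
print(env.get_state()["joint_pos"].round(4),env.get_state()["orientation"])
```

```text
tcp [583.3 184.6 264.7] yaw 9.48 | tool x -68.7 y -169.2 z 24.7 roll -170.52 F [ 0.5 -0.1  0.5] gap 0.0854 t 11.4
[ 0.1663  0.3629  0.1974  1.3857  0.0185 -3.1406] [-0.01004492  0.9964902   0.08261826  0.00897766]
```

>>> servo_tool(increments=[{"grip": 0,"x": 0,"y": 0,"z": 0,"roll": -4}])

```text
clock: 11.53
tcp_pos: [0.5791, 0.2041, 0.2648]
orientation: [-0.003, 0.995, 0.102, 0.01]
wrist_force: [0.3, 0.5, 0.4]
finger_gap: 0.0851
grip_force: 0.0
```

>>> servo_tool(increments=[{"grip": 0,"x": 0,"y": 0,"z": 0,"roll": 0}])

```text
clock: 11.62
tcp_pos: [0.5782, 0.2063, 0.2648]
orientation: [-0.004, 0.995, 0.104, 0.01]
wrist_force: [-0.7, -0.8, -0.3]
finger_gap: 0.0855
grip_force: 0.0
```

```bash
cat >> h.py <<'E'
def tilt():
    s=env.get_state();w,x,y,z=s["orientation"];j=s["joint_pos"]
    zz=np.array([2*(x*z+w*y),2*(y*z-w*x)])*180/np.pi; a=j[0]
    print("tilt deg (tool z lean) x,y",zz.round(2),"radial %.2f side %.2f"%(zz@[np.cos(a),np.sin(a)],zz@[-np.sin(a),np.cos(a)]),"joints",j.round(3))
E
python3 - <<'E'
from h import *
plan([487.6,340.2,240],180);tilt()
E
```

```text
tcp [578.2 206.3 264.8] yaw 11.96 | tool x -60.9 y -149.7 z 24.8 roll -168.04 F [-0.7 -0.8 -0.3] gap 0.0855 t 11.6
tilt deg (tool z lean) x,y [1.08 0.53] radial 1.17 side 0.29 joints [ 0.21   0.368  0.205  1.387  0.005 -3.141]
```

The side lean is gone. About 1.2° of radial lean remains, which I'll account for through the tool quaternion. Next I roll to yaw 180.

>>> servo_tool(increments=[{"grip": 0,"x": 0,"y": 0,"z": 0,"roll": 7},{"grip": 0,"x": 0,"y": 0,"z": 0,"roll": 7},{"grip": 0,"x": 0,"y": 0,"z": 0,"roll": 7},{"grip": 0,"x": 0,"y": 0,"z": 0,"roll": 7},{"grip": 0,"x": 0,"y": 0,"z": 0,"roll": 7}])

```text
clock: 12.03
tcp_pos: [0.5793, 0.2024, 0.2647]
orientation: [-0.006, 0.979, -0.206, 0.008]
wrist_force: [0.4, 0.3, -0.0]
finger_gap: 0.0853
grip_force: 0.0
```

>>> servo_tool(increments=[{"grip": 0,"x": 0,"y": 0,"z": 0,"roll": 7},{"grip": 0,"x": 0,"y": 0,"z": 0,"roll": 7},{"grip": 0,"x": 0,"y": 0,"z": 0,"roll": 7},{"grip": 0,"x": 0,"y": 0,"z": 0,"roll": 7},{"grip": 0,"x": 0,"y": 0,"z": 0,"roll": 7}])

```text
clock: 12.45
tcp_pos: [0.5794, 0.2023, 0.2648]
orientation: [-0.008, 0.871, -0.491, 0.006]
wrist_force: [-0.3, -0.9, -0.2]
finger_gap: 0.0853
grip_force: 0.0
```

>>> servo_tool(increments=[{"grip": 0,"x": 0,"y": 0,"z": 0,"roll": 7},{"grip": 0,"x": 0,"y": 0,"z": 0,"roll": 7},{"grip": 0,"x": 0,"y": 0,"z": 0,"roll": 7},{"grip": 0,"x": 0,"y": 0,"z": 0,"roll": 7},{"grip": 0,"x": 0,"y": 0,"z": 0,"roll": 7}])

```text
clock: 12.87
tcp_pos: [0.5794, 0.2023, 0.2648]
orientation: [0.01, -0.683, 0.73, -0.003]
wrist_force: [-0.8, -0.4, 0.2]
finger_gap: 0.0852
grip_force: 0.0
```

>>> servo_tool(increments=[{"grip": 0,"x": 0,"y": 0,"z": 0,"roll": 7},{"grip": 0,"x": 0,"y": 0,"z": 0,"roll": 7},{"grip": 0,"x": 0,"y": 0,"z": 0,"roll": 7},{"grip": 0,"x": 0,"y": 0,"z": 0,"roll": 7},{"grip": 0,"x": 0,"y": 0,"z": 0,"roll": 7}])

```text
clock: 13.28
tcp_pos: [0.5794, 0.2023, 0.2647]
orientation: [0.01, -0.432, 0.902, -0.0]
wrist_force: [-0.4, -1.0, -0.1]
finger_gap: 0.0853
grip_force: 0.0
```

>>> servo_tool(increments=[{"grip": 0,"x": 0,"y": 0,"z": 0,"roll": 7},{"grip": 0,"x": 0,"y": 0,"z": 0,"roll": 7},{"grip": 0,"x": 0,"y": 0,"z": 0,"roll": 7},{"grip": 0,"x": 0,"y": 0,"z": 0,"roll": 7},{"grip": 0,"x": 0,"y": 0,"z": 0,"roll": 0}])

```text
clock: 13.7
tcp_pos: [0.5794, 0.2024, 0.2647]
orientation: [0.01, -0.203, 0.979, 0.002]
wrist_force: [0.3, 0.4, -0.0]
finger_gap: 0.0853
grip_force: 0.0
```

>>> servo_tool(increments=[{"grip": 0,"x": 20,"y": 28,"z": 0,"roll": 0},{"grip": 0,"x": 20,"y": 28,"z": 0,"roll": 0},{"grip": 0,"x": 20,"y": 28,"z": 0,"roll": 0},{"grip": 0,"x": 20,"y": 28,"z": 0,"roll": 0},{"grip": 0,"x": 0,"y": 0,"z": 0,"roll": 0}])

```text
clock: 14.12
tcp_pos: [0.4561, 0.2755, 0.2636]
orientation: [0.009, -0.209, 0.978, 0.003]
wrist_force: [-1.1, -1.0, 0.4]
finger_gap: 0.0854
grip_force: 0.0
```

Run:
```python
from h import *
plan([487.6,340.2,131],180);tilt()
```

```text
tcp [456.1 275.5 263.6] yaw 204.1 | tool x -55.2 y 46.2 z 132.6 roll 24.10 F [-1.1 -1.   0.4] gap 0.0854 t 14.1
tilt deg (tool z lean) x,y [0.94 0.53] radial 1.07 side 0.13 joints [ 0.391  0.207 -0.016  1.329  0.002 -0.029]
```

Add to h.py:
```python
from scipy.spatial.transform import Rotation as Ro
def Rt(s=None):
    q=(s or env.get_state())["orientation"]; return Ro.from_quat(np.r_[q[1:],q[0]])
def plan(target,yw):
    s=env.get_state(); p=s["tcp_pos"]*1000; R=Rt(s); r=(yaw(s)-yw+180)%360-180
    a=R.inv().apply(np.array(target)-p); b=(R*Ro.from_euler("z",r,degrees=True)).inv().apply(np.array(target)-p)
    print("tcp",p.round(1),"yaw",round(yaw(s),2),"| tool",a.round(1),"then roll %.2f"%r,"| or after roll",b.round(1),"F",s["wrist_force"].round(1),"gap",round(s["finger_gap"],4),"t",round(s["clock"],1))
```

```text
(no output)
```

>>> servo_tool(increments=[{"grip": 0,"x": 0,"y": 0,"z": 0,"roll": 6},{"grip": 0,"x": 0,"y": 0,"z": 0,"roll": 6},{"grip": 0,"x": 0,"y": 0,"z": 0,"roll": 6},{"grip": 0,"x": 0,"y": 0,"z": 0,"roll": 6},{"grip": 0,"x": -15,"y": 32,"z": 0,"roll": 0}])

```text
clock: 14.53
tcp_pos: [0.4739, 0.3018, 0.2637]
orientation: [0.008, 0.005, 1.0, 0.003]
wrist_force: [0.9, -0.4, -0.1]
finger_gap: 0.0851
grip_force: 0.0
```

>>> servo_tool(increments=[{"grip": 0,"x": -16,"y": 32,"z": 0,"roll": 0},{"grip": 0,"x": 0,"y": 0,"z": 10,"roll": 0},{"grip": 0,"x": 0,"y": 0,"z": 10,"roll": 0},{"grip": 0,"x": 0,"y": 0,"z": 0,"roll": 0}])

```text
clock: 14.87
tcp_pos: [0.4915, 0.3369, 0.2412]
orientation: [0.007, 0.002, 1.0, 0.003]
wrist_force: [-0.9, 0.7, -1.1]
finger_gap: 0.0853
grip_force: 0.0
```

Run:
```python
from h import *
plan([487.6,340.2,131],180);tilt()
```

```text
tcp [491.5 336.9 241.2] yaw 179.79 | tool [  5.5   2.6 110.1] then roll -0.21 | or after roll [  5.5   2.7 110.1] F [-0.9  0.7 -1.1] gap 0.0853 t 14.9
tilt deg (tool z lean) x,y [0.84 0.34] radial 0.90 side -0.07 joints [ 4.670e-01  3.390e-01  1.060e-01  1.322e+00 -1.000e-03  4.700e-01]
```

>>> servo_tool(increments=[{"grip": 0,"x": 5.5,"y": 2.5,"z": 20,"roll": 0},{"grip": 0,"x": 0,"y": 0,"z": 30,"roll": 0},{"grip": 0,"x": 0,"y": 0,"z": 30,"roll": 0},{"grip": 0,"x": 0,"y": 0,"z": 20,"roll": 0},{"grip": 0,"x": 0,"y": 0,"z": 8,"roll": 0}])

```text
clock: 15.28
tcp_pos: [0.4866, 0.3393, 0.133]
orientation: [0.007, 0.002, 1.0, 0.003]
wrist_force: [-0.3, -0.3, 0.3]
finger_gap: 0.0854
grip_force: 0.0
```

>>> servo_tool(increments=[{"grip": 0.5,"x": 0,"y": 0,"z": 0,"roll": 0},{"grip": 1,"x": 0,"y": 0,"z": 0,"roll": 0},{"grip": 1,"x": 0,"y": 0,"z": 0,"roll": 0},{"grip": 1,"x": 0,"y": 0,"z": 0,"roll": 0},{"grip": 1,"x": 0,"y": 0,"z": 0,"roll": 0}], grip_force=60)

```text
clock: 15.7
tcp_pos: [0.4898, 0.3421, 0.1378]
orientation: [0.011, 0.002, 1.0, 0.005]
wrist_force: [-0.3, -0.6, 0.7]
finger_gap: 0.0257
grip_force: 0.0
```

>>> servo_tool(increments=[{"grip": 1,"x": 0,"y": 0,"z": 0,"roll": 0},{"grip": 1,"x": 0,"y": 0,"z": 0,"roll": 0},{"grip": 1,"x": 0,"y": 0,"z": 0,"roll": 0}])

```text
clock: 15.95
tcp_pos: [0.49, 0.342, 0.138]
orientation: [0.011, 0.002, 1.0, 0.005]
wrist_force: [-1.3, -0.6, 6.3]
finger_gap: 0.0237
grip_force: 58.6
```

Run:
```python
from h import *
plan([487.6,340.2,131],180);tilt()
s=env.get_state(); np.savez("grasp.npz",p=s["tcp_pos"],q=s["orientation"])
```

```text
tcp [490. 342. 138.] yaw 179.74 | tool [ 2.5 -1.9  6.9] then roll -0.26 | or after roll [ 2.5 -1.9  6.9] F [-1.3 -0.6  6.3] gap 0.0237 t 15.9
tilt deg (tool z lean) x,y [1.26 0.54] radial 1.37 side -0.10 joints [ 0.476  0.379 -0.093  1.076 -0.002  0.481]
```

>>> servo_tool(increments=[{"grip": 1,"x": -0.2,"y": 0.1,"z": -10,"roll": 0},{"grip": 1,"x": -0.5,"y": 0.2,"z": -25,"roll": 0},{"grip": 1,"x": -0.6,"y": 0.3,"z": -30,"roll": 0},{"grip": 1,"x": -0.6,"y": 0.3,"z": -30,"roll": 0},{"grip": 1,"x": -0.6,"y": 0.3,"z": -30,"roll": 0}])

```text
clock: 16.37
tcp_pos: [0.4886, 0.3418, 0.2628]
orientation: [0.009, 0.002, 1.0, 0.004]
wrist_force: [0.3, -0.4, -0.9]
finger_gap: 0.0235
grip_force: 59.1
```

>>> servo_tool(increments=[{"grip": 1,"x": -0.6,"y": 0.3,"z": -30,"roll": 0},{"grip": 1,"x": -0.6,"y": 0.3,"z": -30,"roll": 0},{"grip": 1,"x": 0,"y": 0,"z": 0,"roll": 0},{"grip": 1,"x": 0,"y": 0,"z": 0,"roll": 0}])

```text
clock: 16.7
tcp_pos: [0.4899, 0.3425, 0.3237]
orientation: [0.011, 0.002, 1.0, 0.005]
wrist_force: [0.0, 0.2, -2.2]
finger_gap: 0.0237
grip_force: 59.3
```

Run:
```python
from h import *
plan([490,342,315],180);tilt()
s=env.get_state();p=s["tcp_pos"]
for dz in(19,-121):print(proj("side",p+[0,0,dz/1000]))
u,v=proj("side",p+[0,0,-.07]).astype(int)
snap("side","s3.png",(u-50,v-50,u+50,v+50),6)
```

```text
tcp [489.9 342.5 323.7] yaw 179.75 | tool [ 0.1 -0.6  8.7] then roll -0.25 | or after roll [ 0.1 -0.6  8.7] F [ 0.   0.2 -2.2] gap 0.0237 t 16.7
tilt deg (tool z lean) x,y [1.31 0.62] radial 1.45 side -0.05 joints [ 4.76e-01  3.34e-01  2.99e-01  1.51e+00 -1.00e-03  4.81e-01]
[175.52341506  63.65208537]
[190.99617116 115.87800547]
```

View pics/s3.png

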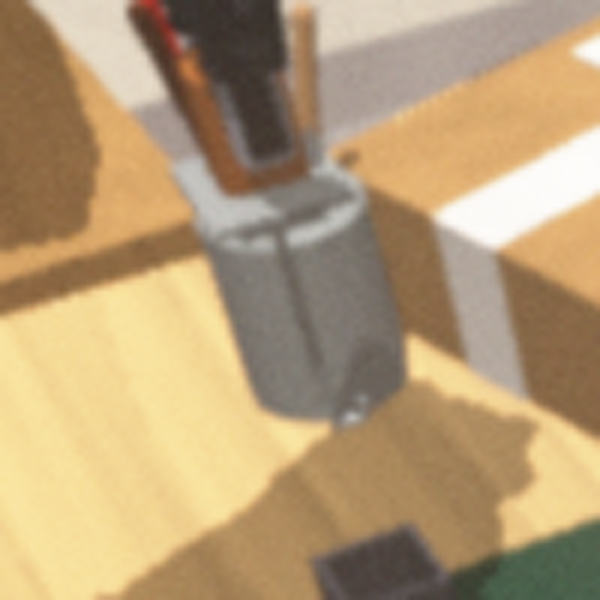

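The crop shows handle, collar and shaft, with the foot at about (345,410) and the tip to the right of the shaft line (world +x). Next I'll refine the loop lines from the first close crop and set up the hook kinematics.

```bash
cat >> h.py <<'E'
MC=np.array([542.4,50.1]);MY=np.radians(-11.65)
def bore(x,y): c,s=np.cos(MY),np.sin(MY); return MC+[c*x-s*y,s*x+c*y]
BO={"d2":bore(0,32),"d3":bore(0,-32),"d4":bore(-64,32),"d5":bore(-64,-32)}
def loop(img,u0,v0,sc,b,z=.046,n="top"):
    """rectify 44 mm square around bore (4 px/mm; up=+x,left=+y), find the loop line"""
    h=22.; w=np.array([[b[0]+h,b[1]+h],[b[0]+h,b[1]-h],[b[0]-h,b[1]-h],[b[0]-h,b[1]+h]])/1000
    src=np.float32([(proj(n,[*q,z])-[u0,v0]+.5)*sc-.5 for q in w]); dst=np.float32([[0,0],[176,0],[176,176],[0,176]])
    r=cv2.warpPerspective(img,cv2.getPerspectiveTransform(src,dst),(176,176)); g=cv2.cvtColor(r,cv2.COLOR_RGB2GRAY)
    t=cv2.morphologyEx(g,cv2.MORPH_TOPHAT,cv2.getStructuringElement(2,(29,29))).astype(float)
    Y,X=np.mgrid[:176,:176]; t[(X-88)**2+(Y-88)**2>68**2]=0
    m=(t>0.5*np.percentile(t[t>0],98)).astype(np.uint8)
    k,l,st,ce=cv2.connectedComponentsWithStats(m); i=1+np.argmax(st[1:,4])
    ys,xs=np.nonzero(l==i); ww=t[ys,xs]; P=np.c_[b[0]+h-ys/4,b[1]+h-xs/4]; c=np.average(P,axis=0,weights=ww)
    e,V=np.linalg.eigh(np.cov((P-c).T,aweights=ww)); d=V[:,1]*np.sign(V[0,1]); pr=(P-c)@d
    nn=np.array([-d[1],d[0]])
    print("centre",c.round(1),"yaw %.1f"%np.degrees(np.arctan2(d[1],d[0])),"len %.1f sd %.1f"%(np.ptp(pr),e[0]**.5),"from bore: along %.1f normal %.1f"%((c-b)@d,(c-b)@nn)); return r
g=None
def hook(c,phi,d,lat,zf):
    """TCP target so that the shaft foot is at loop centre c + d along phi, height zf (mm)"""
    G=np.load("grasp.npz"); R0=Ro.from_quat(np.r_[G["q"][1:],G["q"][0]]); v=R0.inv().apply([-1.5,0,-128.])
    R=Rt(); r=(yaw()-(phi+180)+180)%360-180; R2=R*Ro.from_euler("z",r,degrees=True); a=np.radians(phi)
    f=np.array([c[0]+d*np.cos(a)-lat*np.sin(a),c[1]+d*np.sin(a)+lat*np.cos(a),zf]); t=f-R2.apply(v); plan(t,phi+180); return t
E
python3 - <<'E'
from h import *
a=cv2.imread("pics/c0.png")[:,:600,::-1].copy(); b=cv2.imread("pics/t2.png")[:,:,::-1].copy()
o=[]
for k in BO:
    print(k,end=" ");o.append(loop(a,240,180,4,BO[k]))
for k in("d3","d5"): print("t2",k,end=" ");o.append(loop(b,240,180,5,BO[k]))
cv2.imwrite("pics/l.png",np.vstack([np.hstack(o[:3]),np.hstack(o[3:])])[:,:,::-1])
hook(BO["d2"],75,-19.5,0,175)
E
```

```text
d2 centre [549.2  81.7] yaw -19.3 len 28.4 sd 1.0 from bore: along 0.2 normal 0.4
d3 centre [532.3  19.8] yaw -39.4 len 26.7 sd 1.0 from bore: along -3.5 normal -1.5
d4 centre [487.8  93.7] yaw -31.3 len 28.0 sd 1.0 from bore: along 1.8 normal 0.2
d5 centre [472.1  31.9] yaw -17.7 len 27.8 sd 0.9 from bore: along -1.2 normal -0.1
t2 d3 centre [532.3  19.8] yaw -39.1 len 26.9 sd 0.9 from bore: along -3.4 normal -1.5
t2 d5 centre [471.9  32. ] yaw -17.7 len 27.8 sd 0.9 from bore: along -1.4 normal -0.1
tcp [489.2 342.2 321.6] yaw 179.75 | tool [ -52.8 -276.2   17.1] then roll -75.25 | or after roll [ 253.6 -121.4   17.1] F [-0.2 -0.4 -2.3] gap 0.0236 t 16.8
```

View pics/l.png

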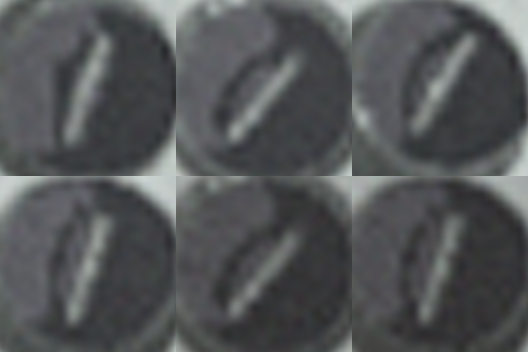

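The rectified crops show all six loop lines as clean bright bars with length about 28 mm, as expected. I start with die2, hook yaw 71.

>>> servo_tool(increments=[{"grip": 1,"x": 0,"y": 0,"z": 0,"roll": -7},{"grip": 1,"x": 0,"y": 0,"z": 0,"roll": -7},{"grip": 1,"x": 0,"y": 0,"z": 0,"roll": -7},{"grip": 1,"x": 0,"y": 0,"z": 0,"roll": -7},{"grip": 1,"x": 0,"y": 0,"z": 0,"roll": -7}])

```text
clock: 17.17
tcp_pos: [0.4882, 0.3415, 0.3188]
orientation: [0.008, -0.301, 0.953, 0.001]
wrist_force: [0.7, 0.2, -0.9]
finger_gap: 0.0234
grip_force: 59.1
```

>>> servo_tool(increments=[{"grip": 1,"x": 0,"y": 0,"z": 0,"roll": -7},{"grip": 1,"x": 0,"y": 0,"z": 0,"roll": -7},{"grip": 1,"x": 0,"y": 0,"z": 0,"roll": -7},{"grip": 1,"x": 0,"y": 0,"z": 0,"roll": -7},{"grip": 1,"x": 0,"y": 0,"z": 0,"roll": -7}])

```text
clock: 17.58
tcp_pos: [0.4882, 0.3415, 0.3188]
orientation: [0.008, -0.574, 0.819, -0.002]
wrist_force: [-0.0, -0.4, -1.3]
finger_gap: 0.0235
grip_force: 59.1
```

>>> servo_tool(increments=[{"grip": 1,"x": 0,"y": 0,"z": 0,"roll": -1},{"grip": 1,"x": 30,"y": -14,"z": 0,"roll": 0},{"grip": 1,"x": 30,"y": -14,"z": 0,"roll": 0},{"grip": 1,"x": 30,"y": -14,"z": 0,"roll": 0},{"grip": 1,"x": 30,"y": -14,"z": 0,"roll": 0}])

```text
clock: 18.0
tcp_pos: [0.5015, 0.209, 0.3187]
orientation: [0.009, -0.578, 0.816, -0.001]
wrist_force: [1.5, -0.4, -1.7]
finger_gap: 0.0234
grip_force: 59.1
```

>>> servo_tool(increments=[{"grip": 1,"x": 30,"y": -14,"z": 0,"roll": 0},{"grip": 1,"x": 30,"y": -14,"z": 0,"roll": 0},{"grip": 1,"x": 30,"y": -14,"z": 0,"roll": 0},{"grip": 1,"x": 15,"y": -7,"z": 0,"roll": 0},{"grip": 1,"x": 0,"y": 0,"z": 0,"roll": 0}])

```text
clock: 18.42
tcp_pos: [0.5137, 0.0917, 0.3181]
orientation: [0.009, -0.576, 0.818, -0.002]
wrist_force: [0.4, -0.0, -1.3]
finger_gap: 0.0234
grip_force: 59.1
```

Run:
```python
from h import *
hook([549.2,81.7],70.7,-19.5,0,120);tilt()
hook([549.2,81.7],70.7,-19.5,0,31)
```

```text
tcp [513.7  91.7 318.1] yaw 250.32 | tool [ 15.1 -33.   70.5] then roll -0.38 | or after roll [ 15.4 -32.9  70.5] F [ 0.4 -0.  -1.3] gap 0.0234 t 18.4
tilt deg (tool z lean) x,y [0.95 0.42] radial 0.96 side 0.40 joints [ 0.019  0.184  0.088  1.458  0.007 -1.209]
tcp [513.7  91.7 318.1] yaw 250.32 | tool [ 16.3 -31.9 159.4] then roll -0.38 | or after roll [ 16.5 -31.7 159.4] F [ 0.4 -0.  -1.3] gap 0.0234 t 18.4
```

>>> servo_tool(increments=[{"grip": 1,"x": 7.5,"y": -16.5,"z": 10,"roll": 0},{"grip": 1,"x": 7.5,"y": -16.5,"z": 10,"roll": 0},{"grip": 1,"x": 0,"y": 0,"z": 25,"roll": 0},{"grip": 1,"x": 0,"y": 0,"z": 25,"roll": 0},{"grip": 1,"x": 0,"y": 0,"z": 0,"roll": 0}])

```text
clock: 18.83
tcp_pos: [0.5392, 0.0705, 0.243]
orientation: [0.006, -0.578, 0.816, 0.001]
wrist_force: [-1.8, 0.3, -1.9]
finger_gap: 0.0238
grip_force: 58.9
```

>>> servo_tool(increments=[{"grip": 1,"x": 0,"y": 0,"z": 0,"roll": 0},{"grip": 1,"x": 0,"y": 0,"z": 0,"roll": 0},{"grip": 1,"x": 0,"y": 0,"z": 0,"roll": 0}])

```text
clock: 19.08
tcp_pos: [0.5426, 0.0707, 0.2512]
orientation: [0.011, -0.579, 0.815, -0.003]
wrist_force: [0.7, -0.1, -0.8]
finger_gap: 0.0234
grip_force: 58.9
```

Run:
```python
from h import *
hook([549.2,81.7],70.7,-19.5,0,120);tilt()
hook([549.2,81.7],70.7,-19.5,0,31)
snap("side","s4.png",(200,130,330,230),6)
```

```text
tcp [542.6  70.7 251.2] yaw 250.75 | tool [4.6 0.9 3.2] then roll 0.05 | or after roll [4.6 0.9 3.2] F [ 0.7 -0.1 -0.8] gap 0.0234 t 19.1
tilt deg (tool z lean) x,y [1.22 0.49] radial 1.21 side 0.52 joints [-0.022  0.235 -0.01   1.304  0.009 -1.257]
tcp [542.6  70.7 251.2] yaw 250.75 | tool [ 6.   2.4 92.2] then roll 0.05 | or after roll [ 6.   2.4 92.2] F [ 0.7 -0.1 -0.8] gap 0.0234 t 19.1
```

View pics/s4.png

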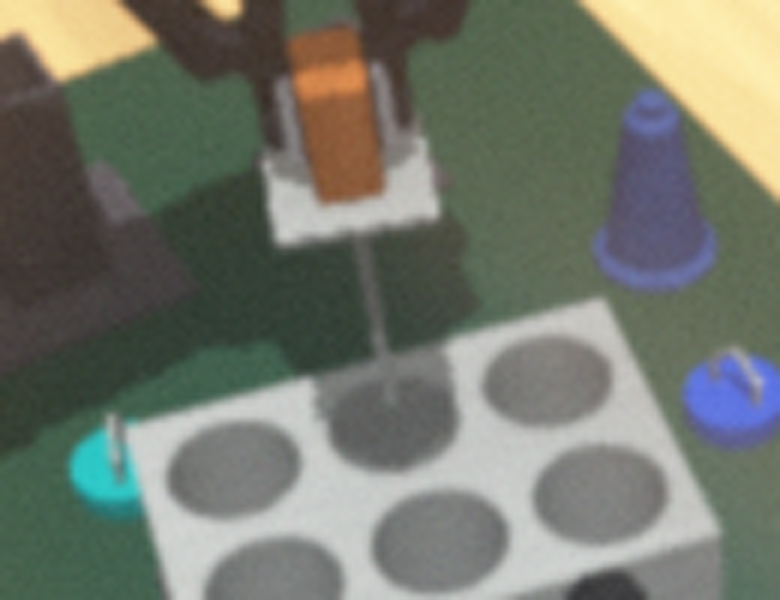

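Run:
```python
from h import *
s=env.get_state();R=Rt();p=s["tcp_pos"]*1000
G=np.load("grasp.npz"); R0=Ro.from_quat(np.r_[G["q"][1:],G["q"][0]])
for dx in(-1.5,):
  for z in(-20,-70,-120,-128):
    w=p+R.apply(R0.inv().apply([dx,0,z])); print(dx,z,w.round(1),((proj("side",w/1000)-[200,130]+.5)*6-.5).round(0))
im=np.load("side.npy").astype(int)[130:230,200:330]
g=im.sum(2)
for v in(45,50,55,60):
    row=g[v-1:v+2].sum(0); 
    print(v*6+3, row[54:72])
# bore circle check in side view
for k in BO: print(k,((proj("side",[*BO[k]/1000,.095])-[200,130]+.5)*6-.5).round(0))
```

```text
-1.5 -20 [542.6  69.  231.4] [354. 186.]
-1.5 -70 [543.8  68.2 181.5] [375. 289.]
-1.5 -120 [544.9  67.5 131.5] [393. 383.]
-1.5 -128 [545.1  67.3 123.5] [396. 398.]
273 [537 534 533 546 540 620 774 786 676 597 568 582 607 601 604 599 613 633]
303 [520 501 530 526 525 558 631 782 787 695 583 557 587 554 585 596 592 602]
333 [532 527 511 521 517 518 550 658 877 902 682 580 548 558 561 582 594 622]
363 [ 574  608  629  666  752  792  824  897  996 1046 1036 1019 1054 1083
 1091 1114 1120 1124]
d2 [395. 421.]
d3 [443. 538.]
d4 [236. 467.]
d5 [277. 587.]
```

>>> servo_tool(increments=[{"grip": 1,"x": 4.5,"y": 0,"z": 0,"roll": 0},{"grip": 1,"x": 0.3,"y": 0.5,"z": 22,"roll": 0},{"grip": 1,"x": 0.3,"y": 0.5,"z": 22,"roll": 0},{"grip": 1,"x": 0.2,"y": 0.3,"z": 22,"roll": 0},{"grip": 1,"x": 0.2,"y": 0.3,"z": 14,"roll": 0}])

```text
clock: 19.55
tcp_pos: [0.5393, 0.0663, 0.1687]
orientation: [0.01, -0.579, 0.815, -0.002]
wrist_force: [-0.2, 0.3, -1.4]
finger_gap: 0.0234
grip_force: 59.2
```

>>> servo_tool(increments=[{"grip": 1,"x": 0,"y": 0,"z": 0,"roll": 0},{"grip": 1,"x": 0,"y": 0,"z": 0,"roll": 0},{"grip": 1,"x": 0,"y": 0,"z": 0,"roll": 0}])

```text
clock: 19.8
tcp_pos: [0.5407, 0.0663, 0.1713]
orientation: [0.011, -0.579, 0.815, -0.003]
wrist_force: [0.6, 0.2, -1.4]
finger_gap: 0.0234
grip_force: 59.0
```

Run:
```python
from h import *
hook([550.2,81.7],70.7,-19.5,0,31);tilt()
```

```text
tcp [540.7  66.3 171.3] yaw 250.73 | tool [-0.3 -0.2 12.4] then roll 0.03 | or after roll [-0.3 -0.2 12.4] F [ 0.6  0.2 -1.4] gap 0.0234 t 19.8
tilt deg (tool z lean) x,y [1.22 0.48] radial 1.21 side 0.52 joints [-0.03   0.262 -0.173  1.115  0.009 -1.265]
```

>>> servo_tool(increments=[{"grip": 1,"x": 0,"y": 0,"z": 6,"roll": 0},{"grip": 1,"x": 0,"y": 0,"z": 5,"roll": 0},{"grip": 1,"x": 0,"y": 0,"z": 0,"roll": 0},{"grip": 1,"x": 0,"y": 0,"z": 0,"roll": 0}])

```text
clock: 20.13
tcp_pos: [0.5398, 0.0666, 0.1586]
orientation: [0.01, -0.579, 0.815, -0.002]
wrist_force: [0.1, -0.4, -1.7]
finger_gap: 0.0233
grip_force: 59.0
```

Run:
```python
from h import *
hook([550.2,81.7],70.7,-5.5,0,31);tilt()
```

```text
tcp [539.8  66.6 158.6] yaw 250.74 | tool [-14.7  -1.7  -0.1] then roll 0.04 | or after roll [-14.7  -1.7  -0.1] F [ 0.1 -0.4 -1.7] gap 0.0233 t 20.1
tilt deg (tool z lean) x,y [1.06 0.49] radial 1.05 side 0.52 joints [-0.03   0.27  -0.194  1.088  0.009 -1.264]
```

Foot at the right depth, free. Now slide under the loop and lift a little, watching the force (a die weighs about 1.8 N).

>>> servo_tool(increments=[{"grip": 1,"x": -4,"y": -0.5,"z": 0,"roll": 0},{"grip": 1,"x": -4,"y": -0.5,"z": 0,"roll": 0},{"grip": 1,"x": -4,"y": 0,"z": 0,"roll": 0},{"grip": 1,"x": -2.5,"y": 0,"z": 0,"roll": 0},{"grip": 1,"x": 0,"y": 0,"z": 0,"roll": 0}])

```text
clock: 20.55
tcp_pos: [0.546, 0.0806, 0.159]
orientation: [0.01, -0.579, 0.815, -0.002]
wrist_force: [0.7, -0.2, -0.9]
finger_gap: 0.0235
grip_force: 59.0
```

>>> servo_tool(increments=[{"grip": 1,"x": 0,"y": 0,"z": -8,"roll": 0},{"grip": 1,"x": 0,"y": 0,"z": -12,"roll": 0},{"grip": 1,"x": 0,"y": 0,"z": -12,"roll": 0},{"grip": 1,"x": 0,"y": 0,"z": 0,"roll": 0},{"grip": 1,"x": 0,"y": 0,"z": 0,"roll": 0}])

```text
clock: 20.97
tcp_pos: [0.5456, 0.0796, 0.1916]
orientation: [0.011, -0.579, 0.815, -0.002]
wrist_force: [0.4, -0.2, -3.5]
finger_gap: 0.0235
grip_force: 58.9
```

Run:
```python
from h import *
hook([550.2,81.7],70.7,-5.5,0,63);tilt()
```

```text
tcp [545.6  79.6 191.6] yaw 250.73 | tool [-0.4 -0.4  0.7] then roll 0.03 | or after roll [-0.4 -0.4  0.7] F [ 0.4 -0.2 -3.5] gap 0.0235 t 21.0
tilt deg (tool z lean) x,y [1.17 0.48] radial 1.17 side 0.49 joints [-0.005  0.264 -0.119  1.167  0.009 -1.24 ]
```

Caught: Fz went from −1.5 to −3.5 N. Lifting straight out.

>>> servo_tool(increments=[{"grip": 1,"x": -0.3,"y": -0.3,"z": -15,"roll": 0},{"grip": 1,"x": -0.3,"y": -0.3,"z": -20,"roll": 0},{"grip": 1,"x": -0.3,"y": -0.3,"z": -20,"roll": 0},{"grip": 1,"x": -0.3,"y": -0.3,"z": -20,"roll": 0},{"grip": 1,"x": -0.3,"y": -0.3,"z": -20,"roll": 0}])

```text
clock: 21.38
tcp_pos: [0.5446, 0.0797, 0.2857]
orientation: [0.009, -0.579, 0.815, -0.001]
wrist_force: [0.6, -0.9, -3.0]
finger_gap: 0.0238
grip_force: 58.8
```

>>> servo_tool(increments=[{"grip": 1,"x": 0,"y": 0,"z": -20,"roll": 0},{"grip": 1,"x": 0,"y": 0,"z": -20,"roll": 0},{"grip": 1,"x": 0,"y": 0,"z": -10,"roll": 0},{"grip": 1,"x": 0,"y": 0,"z": 0,"roll": 0},{"grip": 1,"x": 0,"y": 0,"z": 0,"roll": 0}])

```text
clock: 21.8
tcp_pos: [0.5444, 0.0793, 0.3354]
orientation: [0.01, -0.579, 0.815, -0.002]
wrist_force: [0.5, 0.3, -3.5]
finger_gap: 0.0232
grip_force: 59.0
```

Run:
```python
from h import *
hook([533.2,-299.3],70.7,-5.5,0,205);tilt()
```

```text
tcp [544.4  79.3 335.4] yaw 250.73 | tool [ 364.1 -111.3   -1.1] then roll 0.03 | or after roll [ 364.  -111.5   -1.1] F [ 0.5  0.3 -3.5] gap 0.0232 t 21.8
tilt deg (tool z lean) x,y [1.07 0.49] radial 1.07 side 0.49 joints [-0.006  0.242  0.203  1.513  0.009 -1.24 ]
```

>>> servo_tool(increments=[{"grip": 1,"x": 8,"y": -2.5,"z": 0,"roll": 0},{"grip": 1,"x": 16,"y": -5,"z": 0,"roll": 0},{"grip": 1,"x": 24,"y": -7.5,"z": 0,"roll": 0},{"grip": 1,"x": 24,"y": -7.5,"z": 0,"roll": 0},{"grip": 1,"x": 24,"y": -7.5,"z": 0,"roll": 0}])

```text
clock: 22.22
tcp_pos: [0.54, -0.0224, 0.3332]
orientation: [0.009, -0.579, 0.815, -0.001]
wrist_force: [-0.4, -0.8, -2.2]
finger_gap: 0.0237
grip_force: 58.9
```

>>> servo_tool(increments=[{"grip": 1,"x": 24,"y": -7.5,"z": 0,"roll": 0},{"grip": 1,"x": 24,"y": -7.5,"z": 0,"roll": 0},{"grip": 1,"x": 24,"y": -7.5,"z": 0,"roll": 0},{"grip": 1,"x": 24,"y": -7.5,"z": 0,"roll": 0},{"grip": 1,"x": 24,"y": -7.5,"z": 0,"roll": 0}])

```text
clock: 22.63
tcp_pos: [0.5357, -0.1484, 0.3321]
orientation: [0.009, -0.579, 0.816, -0.001]
wrist_force: [-0.2, 0.3, -2.7]
finger_gap: 0.0233
grip_force: 58.9
```

>>> servo_tool(increments=[{"grip": 1,"x": 24,"y": -7.5,"z": 0,"roll": 0},{"grip": 1,"x": 24,"y": -7.5,"z": 0,"roll": 0},{"grip": 1,"x": 24,"y": -7.5,"z": 0,"roll": 0},{"grip": 1,"x": 24,"y": -7,"z": 0,"roll": 0},{"grip": 1,"x": 24,"y": -7,"z": 0,"roll": 0}])

```text
clock: 23.05
tcp_pos: [0.5305, -0.2736, 0.3308]
orientation: [0.01, -0.579, 0.816, -0.001]
wrist_force: [0.2, -0.7, -2.8]
finger_gap: 0.0232
grip_force: 58.9
```

>>> servo_tool(increments=[{"grip": 1,"x": 16,"y": -5,"z": 0,"roll": 0},{"grip": 1,"x": 10,"y": -3,"z": 0,"roll": 0},{"grip": 1,"x": 0,"y": 0,"z": 0,"roll": 0},{"grip": 1,"x": 0,"y": 0,"z": 0,"roll": 0},{"grip": 1,"x": 0,"y": 0,"z": 0,"roll": 0}])

```text
clock: 23.47
tcp_pos: [0.5306, -0.2981, 0.3324]
orientation: [0.01, -0.579, 0.815, -0.001]
wrist_force: [-0.9, 0.6, -2.8]
finger_gap: 0.0232
grip_force: 58.9
```

```bash
cat >> h.py <<'E'
def tray(im=None):
    im=env.read_camera("top") if im is None else im
    hsv=cv2.cvtColor(im,cv2.COLOR_RGB2HSV); m=((hsv[...,1]<60)&(hsv[...,2]>40)).astype(np.uint8); k=np.zeros_like(m);k[190:330,395:515]=1
    c=max(cv2.findContours(m*k,cv2.RETR_EXTERNAL,cv2.CHAIN_APPROX_NONE)[0],key=cv2.contourArea)
    print("tray",cv2.minAreaRect(np.array([onz("top",*p[0],.022)[:2]*1000 for p in c],np.float32)))
E
python3 - <<'E'
from h import *
im=snap("top","t5.png",(230,160,520,330),2.7)
print("F",env.get_state()["wrist_force"])
for k in BO: print(k,end=" ");loop(im,0,0,1,BO[k])
tray(im)
hook([533.2,-299.3],70.7,-5.5,0,42);tilt()
E
```

```text
F [ 0.18520212 -0.46895589 -2.98016035]
d2 centre [558.9  83.2] yaw 1.6 len 15.0 sd 1.6 from bore: along 10.1 normal 1.5
d3 centre [534.   18.8] yaw -40.4 len 26.9 sd 1.0 from bore: along -1.5 normal -1.2
d4 centre [486.9  94.3] yaw -30.1 len 27.2 sd 1.0 from bore: along 0.6 normal 0.3
d5 centre [473.   31.8] yaw -18.1 len 27.8 sd 1.0 from bore: along -0.3 normal 0.0
tray ((496.7741394042969, -365.2447509765625), (202.2212677001953, 202.36541748046875), 12.912423133850098)
tcp [ 530.7 -297.9  332.6] yaw 250.82 | tool [  6.1   2.7 162.6] then roll 0.12 | or after roll [  6.1   2.7 162.6] F [ 0.2 -0.5 -3. ] gap 0.0237 t 23.5
tilt deg (tool z lean) x,y [1.09 0.53] radial 0.54 side 1.08 joints [-0.653  0.373  0.377  1.565  0.019 -1.889]
```

View pics/t5.png

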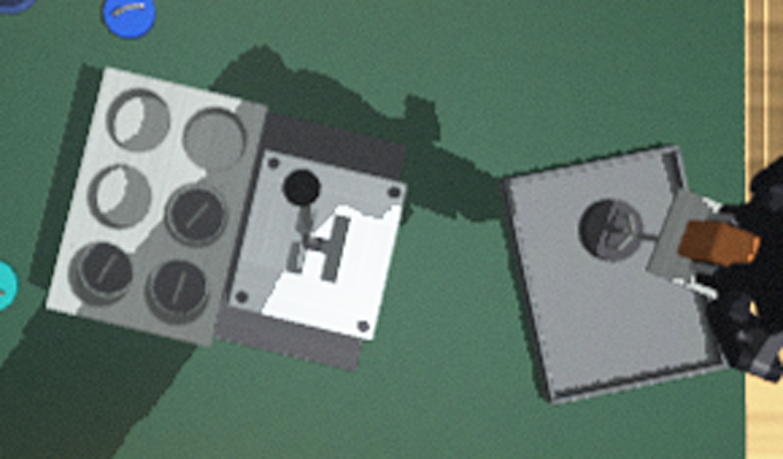

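The picture shows the die hanging on the hook over the tray at (612,230), with the tray unmoved and the loops at (195,213), (105,265) and (180,285). Lowering it.

>>> servo_tool(increments=[{"grip": 1,"x": 3,"y": 0,"z": 15,"roll": 0},{"grip": 1,"x": 0.5,"y": 0.5,"z": 30,"roll": 0},{"grip": 1,"x": 0.5,"y": 0.5,"z": 30,"roll": 0},{"grip": 1,"x": 0.5,"y": 0.5,"z": 30,"roll": 0},{"grip": 1,"x": 0.5,"y": 0.5,"z": 25,"roll": 0}])

```text
clock: 23.93
tcp_pos: [0.5293, -0.3003, 0.2009]
orientation: [0.01, -0.58, 0.815, -0.002]
wrist_force: [0.1, 0.2, -4.2]
finger_gap: 0.0233
grip_force: 58.8
```

>>> servo_tool(increments=[{"grip": 1,"x": 0.5,"y": 0.5,"z": 15,"roll": 0},{"grip": 1,"x": 0.5,"y": 0,"z": 10,"roll": 0},{"grip": 1,"x": 0,"y": 0,"z": 5,"roll": 0},{"grip": 1,"x": 0,"y": 0,"z": 0,"roll": 0},{"grip": 1,"x": 0,"y": 0,"z": 0,"roll": 0}])

```text
clock: 24.35
tcp_pos: [0.53, -0.3027, 0.1735]
orientation: [0.01, -0.579, 0.815, -0.003]
wrist_force: [0.6, 0.0, -3.0]
finger_gap: 0.0235
grip_force: 58.8
```

Run:
```python
from h import *
hook([533.2,-299.3],70.7,-5.5,0,30);tilt()
```

```text
tcp [ 530.  -302.7  173.5] yaw 250.77 | tool [-1.1  1.7 15.6] then roll 0.07 | or after roll [-1.1  1.7 15.6] F [ 0.6  0.  -3. ] gap 0.0235 t 24.4
tilt deg (tool z lean) x,y [1.16 0.43] radial 0.65 side 1.05 joints [-0.66   0.392  0.016  1.184  0.018 -1.895]
```

>>> servo_tool(increments=[{"grip": 1,"x": 0,"y": 0,"z": 5,"roll": 0},{"grip": 1,"x": 0,"y": 0,"z": 5,"roll": 0},{"grip": 1,"x": 0,"y": 0,"z": 6,"roll": 0},{"grip": 1,"x": 0,"y": 0,"z": 0,"roll": 0},{"grip": 1,"x": 0,"y": 0,"z": 0,"roll": 0}])

```text
clock: 24.77
tcp_pos: [0.5294, -0.3026, 0.1562]
orientation: [0.01, -0.579, 0.815, -0.002]
wrist_force: [0.5, 0.3, -1.3]
finger_gap: 0.0234
grip_force: 59.1
```

>>> servo_tool(increments=[{"grip": 1,"x": 4,"y": 0,"z": 0,"roll": 0},{"grip": 1,"x": 5,"y": 0,"z": 0,"roll": 0},{"grip": 1,"x": 5,"y": 0,"z": 0,"roll": 0},{"grip": 1,"x": 4,"y": 0,"z": 0,"roll": 0},{"grip": 1,"x": 0,"y": 0,"z": 0,"roll": 0}])

```text
clock: 25.18
tcp_pos: [0.5234, -0.3209, 0.1562]
orientation: [0.01, -0.578, 0.816, -0.002]
wrist_force: [0.4, -0.4, -1.5]
finger_gap: 0.0234
grip_force: 59.1
```

>>> servo_tool(increments=[{"grip": 1,"x": 0,"y": 0,"z": -8,"roll": 0},{"grip": 1,"x": 0,"y": 0,"z": -10,"roll": 0},{"grip": 1,"x": 0,"y": 0,"z": 0,"roll": 0}])

```text
clock: 25.43
tcp_pos: [0.5243, -0.3206, 0.177]
orientation: [0.011, -0.579, 0.815, -0.004]
wrist_force: [0.3, 0.0, -2.0]
finger_gap: 0.0235
grip_force: 59.1
```

Run:
```python
from h import *
hook([534,18.8],50,-18.5,0,175)
im=snap("top","t6.png")
o=cv2.resize(im[210:310,405:505],None,fx=3,fy=3)
cv2.imwrite("pics/t6.png",o[:,:,::-1])
```

```text
tcp [ 524.3 -320.6  177. ] yaw 250.74 | tool [-310.7  109.  -124. ] then roll 20.74 | or after roll [-251.9  212.  -124. ] F [ 0.3  0.  -2. ] gap 0.0235 t 25.4
```

View pics/t6.png

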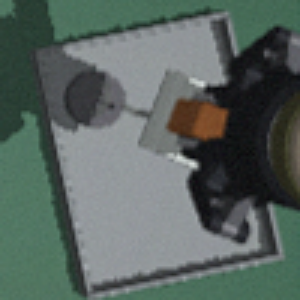

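Released: the die stands in the tray at (93,97) with the foot beside it. Next is die3.

>>> servo_tool(increments=[{"grip": 1,"x": 0,"y": 0,"z": -35,"roll": 0},{"grip": 1,"x": 0,"y": 0,"z": -30,"roll": 7},{"grip": 1,"x": 0,"y": 0,"z": -30,"roll": 7},{"grip": 1,"x": 0,"y": 0,"z": -25,"roll": 7},{"grip": 1,"x": -25,"y": 21,"z": 0,"roll": 0}])

```text
clock: 25.9
tcp_pos: [0.5234, -0.2938, 0.3001]
orientation: [0.012, -0.416, 0.909, -0.006]
wrist_force: [1.3, -0.2, -1.2]
finger_gap: 0.0233
grip_force: 59.3
```

>>> servo_tool(increments=[{"grip": 1,"x": -28,"y": 23.5,"z": 0,"roll": 0},{"grip": 1,"x": -28,"y": 23.5,"z": 0,"roll": 0},{"grip": 1,"x": -28,"y": 23.5,"z": 0,"roll": 0},{"grip": 1,"x": -28,"y": 23.5,"z": 0,"roll": 0},{"grip": 1,"x": -28,"y": 23.5,"z": 0,"roll": 0}])

```text
clock: 26.32
tcp_pos: [0.5217, -0.1036, 0.2963]
orientation: [0.011, -0.42, 0.907, -0.0]
wrist_force: [0.3, -0.0, -2.0]
finger_gap: 0.0236
grip_force: 59.2
```

>>> servo_tool(increments=[{"grip": 1,"x": -28,"y": 23.5,"z": 0,"roll": 0},{"grip": 1,"x": -28,"y": 23.5,"z": 0,"roll": 0},{"grip": 1,"x": -28,"y": 24,"z": 0,"roll": 0},{"grip": 1,"x": 0,"y": 0,"z": 0,"roll": 0},{"grip": 1,"x": 0,"y": 0,"z": 0,"roll": 0}])

```text
clock: 26.73
tcp_pos: [0.5219, 0.0067, 0.2974]
orientation: [0.011, -0.423, 0.906, -0.0]
wrist_force: [0.6, -0.1, -0.9]
finger_gap: 0.0237
grip_force: 59.3
```

Run:
```python
from h import *
hook([534,19],50,-18.5,0,120);tilt()
hook([534,19],50,-18.5,0,31)
```

```text
tcp [521.9   6.7 297.4] yaw 230.0 | tool [ 0.4  1.6 49.4] then roll -0.00 | or after roll [ 0.4  1.6 49.4] F [ 0.6 -0.1 -0.9] gap 0.0237 t 26.7
tilt deg (tool z lean) x,y [1.13 0.48] radial 1.05 side 0.64 joints [-0.148  0.182  0.035  1.405  0.011 -1.02 ]
tcp [521.9   6.7 297.4] yaw 230.0 | tool [  2.1   2.4 138.4] then roll -0.00 | or after roll [  2.1   2.4 138.4] F [ 0.6 -0.1 -0.9] gap 0.0237 t 26.7
```

>>> servo_tool(increments=[{"grip": 1,"x": 0.3,"y": 0.7,"z": 35,"roll": 0},{"grip": 1,"x": 0.4,"y": 0.4,"z": 30,"roll": 0},{"grip": 1,"x": 0.4,"y": 0.3,"z": 30,"roll": 0},{"grip": 1,"x": 0.4,"y": 0.3,"z": 25,"roll": 0},{"grip": 1,"x": 0,"y": 0,"z": 8,"roll": 0}])

```text
clock: 27.15
tcp_pos: [0.52, 0.0048, 0.165]
orientation: [0.008, -0.42, 0.908, 0.001]
wrist_force: [-0.5, 0.8, -1.9]
finger_gap: 0.0237
grip_force: 59.3
```

>>> servo_tool(increments=[{"grip": 1,"x": 0,"y": 0,"z": 0,"roll": 0},{"grip": 1,"x": 0,"y": 0,"z": 0,"roll": 0}])

```text
clock: 27.32
tcp_pos: [0.5226, 0.0047, 0.1696]
orientation: [0.01, -0.42, 0.907, -0.0]
wrist_force: [-0.1, 0.1, -1.4]
finger_gap: 0.0236
grip_force: 59.2
```

Run:
```python
from h import *
hook([535,19],50,-18.5,0,31);tilt()
```

```text
tcp [522.6   4.7 169.6] yaw 229.67 | tool [-2.1  2.2 10.6] then roll -0.33 | or after roll [-2.1  2.2 10.6] F [-0.1  0.1 -1.4] gap 0.0236 t 27.3
tilt deg (tool z lean) x,y [1.1  0.47] radial 1.02 side 0.63 joints [-0.151  0.224 -0.227  1.102  0.011 -1.018]
```

>>> servo_tool(increments=[{"grip": 1,"x": -1.5,"y": 2,"z": 0,"roll": 0},{"grip": 1,"x": 0,"y": 0,"z": 6,"roll": 0},{"grip": 1,"x": 0,"y": 0,"z": 4.5,"roll": 0},{"grip": 1,"x": 0,"y": 0,"z": 0,"roll": 0},{"grip": 1,"x": 0,"y": 0,"z": 0,"roll": 0}])

```text
clock: 27.73
tcp_pos: [0.5218, 0.0082, 0.1584]
orientation: [0.01, -0.421, 0.907, -0.0]
wrist_force: [-0.1, -1.1, -1.4]
finger_gap: 0.0236
grip_force: 59.2
```

Run:
```python
from h import *
hook([535,19],50,-5.5,0,31);tilt()
```

```text
tcp [521.8   8.2 158.4] yaw 229.74 | tool [-13.2  -0.8  -0.3] then roll -0.26 | or after roll [-13.2  -0.9  -0.3] F [-0.1 -1.1 -1.4] gap 0.0236 t 27.7
tilt deg (tool z lean) x,y [1.08 0.49] radial 0.99 side 0.64 joints [-0.145  0.23  -0.248  1.075  0.011 -1.013]
```

>>> servo_tool(increments=[{"grip": 1,"x": -4,"y": -0.5,"z": 0,"roll": 0},{"grip": 1,"x": -4,"y": 0,"z": 0,"roll": 0},{"grip": 1,"x": -3,"y": 0,"z": 0,"roll": 0},{"grip": 1,"x": -2,"y": 0,"z": 0,"roll": 0},{"grip": 1,"x": 0,"y": 0,"z": 0,"roll": 0}])

```text
clock: 28.15
tcp_pos: [0.5311, 0.0182, 0.1587]
orientation: [0.011, -0.421, 0.907, -0.0]
wrist_force: [0.1, -0.8, -1.1]
finger_gap: 0.0236
grip_force: 59.2
```

>>> servo_tool(increments=[{"grip": 1,"x": 0,"y": 0,"z": -8,"roll": 0},{"grip": 1,"x": -0.2,"y": -0.1,"z": -12,"roll": 0},{"grip": 1,"x": -0.2,"y": -0.1,"z": -12,"roll": 0},{"grip": 1,"x": 0,"y": 0,"z": 0,"roll": 0},{"grip": 1,"x": 0,"y": 0,"z": 0,"roll": 0}])

```text
clock: 28.57
tcp_pos: [0.5309, 0.0175, 0.1913]
orientation: [0.011, -0.42, 0.907, -0.001]
wrist_force: [-0.1, -1.2, -4.1]
finger_gap: 0.0237
grip_force: 59.1
```

>>> servo_tool(increments=[{"grip": 1,"x": -0.3,"y": -0.2,"z": -15,"roll": 0},{"grip": 1,"x": -0.3,"y": -0.2,"z": -20,"roll": 0},{"grip": 1,"x": -0.3,"y": -0.2,"z": -20,"roll": 0},{"grip": 1,"x": -0.3,"y": -0.2,"z": -20,"roll": 0},{"grip": 1,"x": -0.3,"y": -0.2,"z": -20,"roll": 0}])

```text
clock: 28.98
tcp_pos: [0.5297, 0.0174, 0.2855]
orientation: [0.01, -0.42, 0.907, 0.0]
wrist_force: [0.9, 0.7, -2.9]
finger_gap: 0.0235
grip_force: 58.9
```

>>> servo_tool(increments=[{"grip": 1,"x": 0,"y": 0,"z": -20,"roll": 0},{"grip": 1,"x": 0,"y": 0,"z": -20,"roll": 0},{"grip": 1,"x": 0,"y": 0,"z": -10,"roll": 0},{"grip": 1,"x": 0,"y": 0,"z": 0,"roll": 0},{"grip": 1,"x": 0,"y": 0,"z": 0,"roll": 0}])

```text
clock: 29.4
tcp_pos: [0.5295, 0.0169, 0.3351]
orientation: [0.01, -0.42, 0.907, -0.0]
wrist_force: [0.3, 0.2, -3.6]
finger_gap: 0.0234
grip_force: 59.2
```

Run:
```python
from h import *
hook([435.6,-321.5],50,-5.5,0,205);tilt()
```

```text
tcp [529.5  16.9 335.1] yaw 229.73 | tool [ 322.4 -144.7   -2.7] then roll -0.27 | or after roll [ 323.1 -143.2   -2.7] F [ 0.3  0.2 -3.6] gap 0.0234 t 29.4
tilt deg (tool z lean) x,y [1.07 0.49] radial 1.00 side 0.62 joints [-0.126  0.201  0.15   1.502  0.011 -0.994]
```

Caught again (−4 N). Carrying it to the tray's near left spot.

>>> servo_tool(increments=[{"grip": 1,"x": 8,"y": -3.6,"z": 0,"roll": 0},{"grip": 1,"x": 16,"y": -7.2,"z": 0,"roll": 0},{"grip": 1,"x": 24,"y": -10.8,"z": 0,"roll": 0},{"grip": 1,"x": 24,"y": -10.8,"z": 0,"roll": 0},{"grip": 1,"x": 24,"y": -10.8,"z": 0,"roll": 0}])

```text
clock: 29.82
tcp_pos: [0.4991, -0.0853, 0.3325]
orientation: [0.009, -0.421, 0.907, 0.001]
wrist_force: [0.3, 0.6, -2.3]
finger_gap: 0.0236
grip_force: 59.1
```

>>> servo_tool(increments=[{"grip": 1,"x": 24,"y": -10.8,"z": 0,"roll": 0},{"grip": 1,"x": 24,"y": -10.8,"z": 0,"roll": 0},{"grip": 1,"x": 24,"y": -10.8,"z": 0,"roll": 0},{"grip": 1,"x": 24,"y": -10.8,"z": 0,"roll": 0},{"grip": 1,"x": 24,"y": -10.8,"z": 0,"roll": 0}])

```text
clock: 30.23
tcp_pos: [0.4625, -0.212, 0.3308]
orientation: [0.01, -0.42, 0.907, 0.001]
wrist_force: [0.4, 0.2, -3.3]
finger_gap: 0.0233
grip_force: 59.1
```

>>> servo_tool(increments=[{"grip": 1,"x": 24,"y": -10.8,"z": 0,"roll": 0},{"grip": 1,"x": 24,"y": -10.8,"z": 0,"roll": 0},{"grip": 1,"x": 24,"y": -10.8,"z": 0,"roll": 0},{"grip": 1,"x": 24,"y": -10.8,"z": 0,"roll": 0},{"grip": 1,"x": 16,"y": -7,"z": 0,"roll": 0}])

```text
clock: 30.65
tcp_pos: [0.4282, -0.3308, 0.3288]
orientation: [0.01, -0.42, 0.908, 0.001]
wrist_force: [0.1, 0.3, -3.2]
finger_gap: 0.0237
grip_force: 59.0
```

>>> servo_tool(increments=[{"grip": 1,"x": 0,"y": 0,"z": 10,"roll": 0},{"grip": 1,"x": 0,"y": 0,"z": 30,"roll": 0},{"grip": 1,"x": 0,"y": 0,"z": 30,"roll": 0},{"grip": 1,"x": 0,"y": 0,"z": 30,"roll": 0},{"grip": 1,"x": 0,"y": 0,"z": 20,"roll": 0}])

```text
clock: 31.07
tcp_pos: [0.43, -0.3263, 0.2062]
orientation: [0.009, -0.42, 0.907, 0.003]
wrist_force: [-0.1, -0.3, -3.1]
finger_gap: 0.0232
grip_force: 59.0
```

>>> servo_tool(increments=[{"grip": 1,"x": 0,"y": 0,"z": 0,"roll": 0},{"grip": 1,"x": 0,"y": 0,"z": 0,"roll": 0},{"grip": 1,"x": 0,"y": 0,"z": 0,"roll": 0}])

```text
clock: 31.32
tcp_pos: [0.4323, -0.3279, 0.2115]
orientation: [0.011, -0.42, 0.907, -0.0]
wrist_force: [-0.7, -0.8, -2.2]
finger_gap: 0.0234
grip_force: 59.1
```

Run:
```python
from h import *
hook([435.6,-321.5],50,-5.5,0,46);tilt()
```

```text
tcp [ 432.3 -327.9  211.5] yaw 229.73 | tool [-2.7  4.3 37.6] then roll -0.27 | or after roll [-2.7  4.3 37.6] F [-0.7 -0.8 -2.2] gap 0.0234 t 31.3
tilt deg (tool z lean) x,y [1.11 0.48] radial 0.42 side 1.13 joints [-0.808  0.249 -0.09   1.225  0.02  -1.676]
```

>>> servo_tool(increments=[{"grip": 1,"x": -2.5,"y": 4,"z": 15,"roll": 0},{"grip": 1,"x": 0,"y": 0,"z": 14,"roll": 0},{"grip": 1,"x": 0,"y": 0,"z": 10,"roll": 0},{"grip": 1,"x": 0,"y": 0,"z": 8,"roll": 0},{"grip": 1,"x": 0,"y": 0,"z": 7,"roll": 0}])

```text
clock: 31.73
tcp_pos: [0.4325, -0.3231, 0.1575]
orientation: [0.011, -0.421, 0.907, -0.001]
wrist_force: [0.1, 0.0, -1.4]
finger_gap: 0.0233
grip_force: 59.3
```

>>> servo_tool(increments=[{"grip": 1,"x": 0,"y": 0,"z": 0,"roll": 0},{"grip": 1,"x": 0,"y": 0,"z": 0,"roll": 0},{"grip": 1,"x": 0,"y": 0,"z": 0,"roll": 0}])

```text
clock: 31.98
tcp_pos: [0.4322, -0.3232, 0.1577]
orientation: [0.011, -0.42, 0.907, -0.001]
wrist_force: [0.7, -0.7, -1.1]
finger_gap: 0.0231
grip_force: 59.2
```

Run:
```python
from h import *
hook([435.6,-321.5],50,-5.5,0,30);tilt()
```

```text
tcp [ 432.2 -323.2  157.7] yaw 229.73 | tool [ 0.1  1.  -0.3] then roll -0.27 | or after roll [ 0.1  1.  -0.3] F [ 0.7 -0.7 -1.1] gap 0.0231 t 32.0
tilt deg (tool z lean) x,y [1.13 0.42] radial 0.48 side 1.11 joints [-0.802  0.27  -0.197  1.096  0.019 -1.67 ]
```

>>> servo_tool(increments=[{"grip": 1,"x": 4,"y": 0,"z": 0,"roll": 0},{"grip": 1,"x": 5,"y": 0,"z": 0,"roll": 0},{"grip": 1,"x": 5,"y": 0,"z": 0,"roll": 0},{"grip": 1,"x": 4,"y": 0,"z": 0,"roll": 0},{"grip": 1,"x": 0,"y": 0,"z": 0,"roll": 0}])

```text
clock: 32.4
tcp_pos: [0.4196, -0.3373, 0.1566]
orientation: [0.01, -0.42, 0.907, -0.0]
wrist_force: [-0.6, 0.6, -1.3]
finger_gap: 0.0234
grip_force: 59.2
```

>>> servo_tool(increments=[{"grip": 1,"x": 0,"y": 0,"z": -10,"roll": 0},{"grip": 1,"x": 0,"y": 0,"z": -20,"roll": 0},{"grip": 1,"x": 0,"y": 0,"z": -40,"roll": 0},{"grip": 1,"x": 0,"y": 0,"z": -40,"roll": -4.5},{"grip": 1,"x": 0,"y": 0,"z": -28,"roll": -4.5}])

```text
clock: 32.82
tcp_pos: [0.4179, -0.3377, 0.2987]
orientation: [0.011, -0.492, 0.871, -0.003]
wrist_force: [0.6, -0.1, -1.1]
finger_gap: 0.0234
grip_force: 59.3
```

Run:
```python
from h import *
im=snap("top","t7.png",(230,160,520,330),2.7)
for k in("d4","d5"): print(k,end=" ");loop(im,0,0,1,BO[k])
tray(im)
hook([487.3,94],59,-19.5,0,160);tilt()
```

```text
d4 centre [488.1  93.5] yaw -31.4 len 27.8 sd 1.0 from bore: along 2.1 normal 0.3
d5 centre [472.1  32. ] yaw -17.3 len 28.1 sd 0.9 from bore: along -1.2 normal -0.1
tray ((458.5694580078125, -370.61810302734375), (277.6131286621094, 195.2611541748047), 13.04905891418457)
tcp [ 419.1 -339.2  304. ] yaw 239.18 | tool [-389.8  168.    17.5] then roll 0.18 | or after roll [-389.3  169.3   17.5] F [ 1.8 -2.1  2.8] gap 0.0234 t 32.9
tilt deg (tool z lean) x,y [ 1.53 -0.  ] radial 1.02 side 1.14 joints [-0.841  0.216  0.093  1.43   0.02  -1.873]
```

View pics/t7.png

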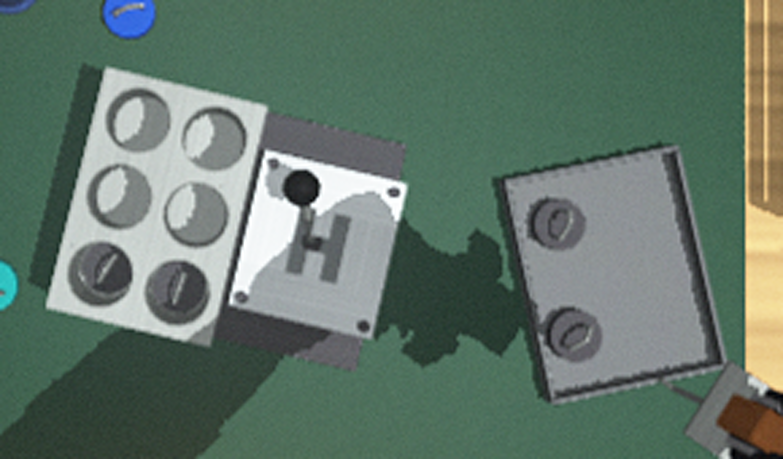

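Two dies stand in the tray at (557,222) and (575,335), and the tray is unmoved. Next is die4.

>>> servo_tool(increments=[{"grip": 1,"x": -20,"y": 9,"z": 0,"roll": 0},{"grip": 1,"x": -32,"y": 13.8,"z": 0,"roll": 0},{"grip": 1,"x": -32,"y": 13.8,"z": 0,"roll": 0},{"grip": 1,"x": -32,"y": 13.8,"z": 0,"roll": 0},{"grip": 1,"x": -32,"y": 13.8,"z": 0,"roll": 0}])

```text
clock: 33.28
tcp_pos: [0.4394, -0.1763, 0.2968]
orientation: [0.011, -0.49, 0.872, -0.001]
wrist_force: [0.3, 0.0, -1.7]
finger_gap: 0.0236
grip_force: 59.3
```

>>> servo_tool(increments=[{"grip": 1,"x": -32,"y": 13.8,"z": 0,"roll": 0},{"grip": 1,"x": -32,"y": 13.8,"z": 0,"roll": 0},{"grip": 1,"x": -32,"y": 13.8,"z": 0,"roll": 0},{"grip": 1,"x": -32,"y": 13.8,"z": 0,"roll": 0},{"grip": 1,"x": -32,"y": 13.8,"z": 0,"roll": 0}])

```text
clock: 33.7
tcp_pos: [0.4634, -0.0034, 0.2989]
orientation: [0.011, -0.49, 0.872, -0.001]
wrist_force: [1.6, 0.5, -1.1]
finger_gap: 0.0238
grip_force: 59.3
```

>>> servo_tool(increments=[{"grip": 1,"x": -32,"y": 13.8,"z": 0,"roll": 0},{"grip": 1,"x": -32,"y": 13.8,"z": 0,"roll": 0},{"grip": 1,"x": -18,"y": 8,"z": 0,"roll": 0},{"grip": 1,"x": 0,"y": 0,"z": 0,"roll": 0},{"grip": 1,"x": 0,"y": 0,"z": 0,"roll": 0}])

```text
clock: 34.12
tcp_pos: [0.4755, 0.0844, 0.2996]
orientation: [0.01, -0.492, 0.871, -0.001]
wrist_force: [-0.1, 0.1, -1.4]
finger_gap: 0.0235
grip_force: 59.3
```

Run:
```python
from h import *
hook([488.6,93.7],58.8,-19.5,0,120);tilt()
hook([488.6,93.7],58.8,-19.5,0,31)
```

```text
tcp [475.5  84.4 299.6] yaw 238.88 | tool [ 3.5 -3.  51.6] then roll 0.08 | or after roll [ 3.5 -3.  51.6] F [-0.1  0.1 -1.4] gap 0.0235 t 34.1
tilt deg (tool z lean) x,y [1.1  0.47] radial 1.10 side 0.47 joints [ 0.004  0.105 -0.051  1.396  0.008 -1.024]
tcp [475.5  84.4 299.6] yaw 238.88 | tool [  5.   -1.9 140.6] then roll 0.08 | or after roll [  5.   -1.9 140.6] F [-0.1  0.1 -1.4] gap 0.0235 t 34.1
```

>>> servo_tool(increments=[{"grip": 1,"x": 3,"y": -2.5,"z": 34,"roll": 0},{"grip": 1,"x": 0.3,"y": 0.3,"z": 30,"roll": 0},{"grip": 1,"x": 0.4,"y": 0.4,"z": 30,"roll": 0},{"grip": 1,"x": 0.4,"y": 0.4,"z": 25,"roll": 0},{"grip": 1,"x": 0,"y": 0,"z": 8,"roll": 0}])

```text
clock: 34.53
tcp_pos: [0.4745, 0.0789, 0.1686]
orientation: [0.008, -0.489, 0.872, 0.0]
wrist_force: [-1.0, -0.9, -1.6]
finger_gap: 0.0235
grip_force: 59.2
```

>>> servo_tool(increments=[{"grip": 1,"x": 0,"y": 0,"z": 0,"roll": 0},{"grip": 1,"x": 0,"y": 0,"z": 0,"roll": 0}])

```text
clock: 34.7
tcp_pos: [0.4775, 0.0795, 0.173]
orientation: [0.01, -0.49, 0.872, -0.001]
wrist_force: [0.3, 0.1, -1.4]
finger_gap: 0.0234
grip_force: 59.2
```

Run:
```python
from h import *
hook([488.6,93.7],58.8,-19.5,0,31);tilt()
```

```text
tcp [477.5  79.5 173. ] yaw 238.66 | tool [-0.3  0.8 14.1] then roll -0.14 | or after roll [-0.3  0.8 14.1] F [ 0.3  0.1 -1.4] gap 0.0234 t 34.7
tilt deg (tool z lean) x,y [1.11 0.48] radial 1.10 side 0.49 joints [-0.006  0.149 -0.312  1.091  0.008 -1.03 ]
```

>>> servo_tool(increments=[{"grip": 1,"x": 0,"y": 0.6,"z": 7,"roll": 0},{"grip": 1,"x": 0,"y": 0,"z": 6.5,"roll": 0},{"grip": 1,"x": 0,"y": 0,"z": 0,"roll": 0},{"grip": 1,"x": 0,"y": 0,"z": 0,"roll": 0},{"grip": 1,"x": 0,"y": 0,"z": 0,"roll": 0}])

```text
clock: 35.12
tcp_pos: [0.4771, 0.0807, 0.1591]
orientation: [0.011, -0.49, 0.871, -0.001]
wrist_force: [-0.4, 0.1, -1.5]
finger_gap: 0.0231
grip_force: 59.2
```

>>> servo_tool(increments=[{"grip": 1,"x": -4,"y": -0.3,"z": 0,"roll": 0},{"grip": 1,"x": -4,"y": 0,"z": 0,"roll": 0},{"grip": 1,"x": -4,"y": 0,"z": 0,"roll": 0},{"grip": 1,"x": -2,"y": 0,"z": 0,"roll": 0},{"grip": 1,"x": 0,"y": 0,"z": 0,"roll": 0}])

```text
clock: 35.53
tcp_pos: [0.4848, 0.093, 0.159]
orientation: [0.01, -0.491, 0.871, -0.001]
wrist_force: [-0.2, 0.7, -1.9]
finger_gap: 0.0234
grip_force: 59.2
```

>>> servo_tool(increments=[{"grip": 1,"x": 0,"y": 0,"z": -8,"roll": 0},{"grip": 1,"x": -0.2,"y": -0.1,"z": -12,"roll": 0},{"grip": 1,"x": -0.2,"y": -0.1,"z": -12,"roll": 0},{"grip": 1,"x": 0,"y": 0,"z": 0,"roll": 0},{"grip": 1,"x": 0,"y": 0,"z": 0,"roll": 0}])

```text
clock: 35.95
tcp_pos: [0.4846, 0.0924, 0.1915]
orientation: [0.011, -0.49, 0.871, -0.001]
wrist_force: [0.4, -0.2, -2.9]
finger_gap: 0.0235
grip_force: 59.2
```

>>> servo_tool(increments=[{"grip": 1,"x": -0.3,"y": -0.2,"z": -15,"roll": 0},{"grip": 1,"x": -0.3,"y": -0.2,"z": -20,"roll": 0},{"grip": 1,"x": -0.3,"y": -0.2,"z": -20,"roll": 0},{"grip": 1,"x": -0.3,"y": -0.2,"z": -20,"roll": 0},{"grip": 1,"x": -0.3,"y": -0.2,"z": -20,"roll": 0}])

```text
clock: 36.37
tcp_pos: [0.4834, 0.0923, 0.2858]
orientation: [0.01, -0.49, 0.871, -0.0]
wrist_force: [0.3, 0.3, -3.8]
finger_gap: 0.0231
grip_force: 59.1
```

>>> servo_tool(increments=[{"grip": 1,"x": 0,"y": 0,"z": -20,"roll": 0},{"grip": 1,"x": 0,"y": 0,"z": -20,"roll": 0},{"grip": 1,"x": 0,"y": 0,"z": -10,"roll": 0},{"grip": 1,"x": 0,"y": 0,"z": 0,"roll": 0},{"grip": 1,"x": 0,"y": 0,"z": 0,"roll": 0}])

```text
clock: 36.78
tcp_pos: [0.4831, 0.0919, 0.3354]
orientation: [0.01, -0.49, 0.871, -0.001]
wrist_force: [-0.4, -0.4, -4.1]
finger_gap: 0.0236
grip_force: 59.3
```

Run:
```python
from h import *
hook([550,-373.5],58.8,-5.5,0,205);tilt()
```

```text
tcp [483.1  91.9 335.4] yaw 238.73 | tool [ 366.5 -296.    -0.4] then roll -0.07 | or after roll [ 366.9 -295.6   -0.4] F [-0.4 -0.4 -4.1] gap 0.0236 t 36.8
tilt deg (tool z lean) x,y [1.08 0.49] radial 1.08 side 0.47 joints [ 0.02   0.124  0.058  1.485  0.008 -1.005]
```

Caught. Carrying it to the far right spot.

>>> servo_tool(increments=[{"grip": 1,"x": 6,"y": -5,"z": 0,"roll": 0},{"grip": 1,"x": 13,"y": -10.5,"z": 0,"roll": 0},{"grip": 1,"x": 20,"y": -16.2,"z": 0,"roll": 0},{"grip": 1,"x": 20,"y": -16.2,"z": 0,"roll": 0},{"grip": 1,"x": 20,"y": -16.2,"z": 0,"roll": 0}])

```text
clock: 37.2
tcp_pos: [0.4962, -0.0101, 0.3336]
orientation: [0.009, -0.491, 0.871, -0.0]
wrist_force: [0.5, -0.2, -2.9]
finger_gap: 0.0236
grip_force: 59.1
```

>>> servo_tool(increments=[{"grip": 1,"x": 20,"y": -16.2,"z": 0,"roll": 0},{"grip": 1,"x": 20,"y": -16.2,"z": 0,"roll": 0},{"grip": 1,"x": 20,"y": -16.2,"z": 0,"roll": 0},{"grip": 1,"x": 20,"y": -16.2,"z": 0,"roll": 0},{"grip": 1,"x": 20,"y": -16.2,"z": 0,"roll": 0}])

```text
clock: 37.62
tcp_pos: [0.5135, -0.138, 0.3328]
orientation: [0.009, -0.49, 0.872, 0.0]
wrist_force: [0.2, 0.4, -3.1]
finger_gap: 0.0231
grip_force: 59.1
```

>>> servo_tool(increments=[{"grip": 1,"x": 20,"y": -16.2,"z": 0,"roll": 0},{"grip": 1,"x": 20,"y": -16.2,"z": 0,"roll": 0},{"grip": 1,"x": 20,"y": -16.2,"z": 6,"roll": 0},{"grip": 1,"x": 20,"y": -16.2,"z": 8,"roll": 0},{"grip": 1,"x": 20,"y": -16.2,"z": 8,"roll": 0}])

```text
clock: 38.03
tcp_pos: [0.5313, -0.2653, 0.3098]
orientation: [0.01, -0.49, 0.872, 0.0]
wrist_force: [0.5, -0.6, -3.0]
finger_gap: 0.0233
grip_force: 59.1
```

>>> servo_tool(increments=[{"grip": 1,"x": 20,"y": -16.2,"z": 8,"roll": 0},{"grip": 1,"x": 20,"y": -16.2,"z": 8,"roll": 0},{"grip": 1,"x": 20,"y": -16.2,"z": 8,"roll": 0},{"grip": 1,"x": 20,"y": -16.2,"z": 8,"roll": 0},{"grip": 1,"x": 8,"y": -6,"z": 8,"roll": 0}])

```text
clock: 38.45
tcp_pos: [0.5466, -0.3788, 0.2677]
orientation: [0.009, -0.489, 0.872, 0.0]
wrist_force: [-0.3, -0.1, -3.6]
finger_gap: 0.023
grip_force: 59.0
```

>>> servo_tool(increments=[{"grip": 1,"x": 0,"y": 0,"z": 0,"roll": 0},{"grip": 1,"x": 0,"y": 0,"z": 0,"roll": 0},{"grip": 1,"x": 0,"y": 0,"z": 0,"roll": 0}])

```text
clock: 38.7
tcp_pos: [0.5471, -0.3741, 0.2707]
orientation: [0.01, -0.491, 0.871, 0.0]
wrist_force: [0.5, 0.7, -2.9]
finger_gap: 0.0235
grip_force: 59.2
```

Run:
```python
from h import *
hook([550,-373.5],58.8,-5.5,0,46);tilt()
im=env.read_camera("top"); print("d5",end=" ");loop(im,0,0,1,BO["d5"]); tray(im)
```

```text
tcp [ 547.1 -374.1  270.7] yaw 238.76 | tool [ 3.3  1.3 96.7] then roll -0.04 | or after roll [ 3.3  1.3 96.7] F [ 0.5  0.7 -2.9] gap 0.0235 t 38.7
tilt deg (tool z lean) x,y [1.02 0.6 ] radial 0.37 side 1.13 joints [-0.73   0.485  0.397  1.476  0.02  -1.755]
d5 centre [472.4  32. ] yaw -17.8 len 27.3 sd 1.0 from bore: along -0.9 normal 0.1
tray ((500.46630859375, -383.4180603027344), (201.8013153076172, 239.71914672851562), 12.80293083190918)
```

>>> servo_tool(increments=[{"grip": 1,"x": 2,"y": 0.5,"z": 30,"roll": 0},{"grip": 1,"x": 0.5,"y": 0,"z": 30,"roll": 0},{"grip": 1,"x": 0.5,"y": 0.5,"z": 20,"roll": 0},{"grip": 1,"x": 0,"y": 0,"z": 10,"roll": 0},{"grip": 1,"x": 0,"y": 0,"z": 6,"roll": 0}])

```text
clock: 39.17
tcp_pos: [0.5466, -0.3749, 0.1742]
orientation: [0.01, -0.491, 0.871, 0.0]
wrist_force: [-0.4, -0.9, -3.0]
finger_gap: 0.0233
grip_force: 59.1
```

>>> servo_tool(increments=[{"grip": 1,"x": 0,"y": 0,"z": 6,"roll": 0},{"grip": 1,"x": 0,"y": 0,"z": 6,"roll": 0},{"grip": 1,"x": 0,"y": 0,"z": 4,"roll": 0},{"grip": 1,"x": 0,"y": 0,"z": 0,"roll": 0},{"grip": 1,"x": 0,"y": 0,"z": 0,"roll": 0}])

```text
clock: 39.58
tcp_pos: [0.5477, -0.3767, 0.1599]
orientation: [0.011, -0.49, 0.871, -0.002]
wrist_force: [-0.4, -0.5, -1.2]
finger_gap: 0.0235
grip_force: 59.2
```

Run:
```python
from h import *
hook([550,-373.5],58.8,-5.5,0,30);tilt()
```

```text
tcp [ 547.7 -376.7  159.9] yaw 238.73 | tool [-0.5  2.6  1.9] then roll -0.07 | or after roll [-0.5  2.6  1.9] F [-0.4 -0.5 -1.2] gap 0.0235 t 39.6
tilt deg (tool z lean) x,y [1.15 0.45] radial 0.56 side 1.10 joints [-0.732  0.505  0.159  1.215  0.019 -1.757]
```

>>> servo_tool(increments=[{"grip": 1,"x": 4,"y": 0,"z": 1.5,"roll": 0},{"grip": 1,"x": 5,"y": 0,"z": 0,"roll": 0},{"grip": 1,"x": 5,"y": 0,"z": 0,"roll": 0},{"grip": 1,"x": 4,"y": 0,"z": 0,"roll": 0},{"grip": 1,"x": 0,"y": 0,"z": 0,"roll": 0}])

```text
clock: 40.0
tcp_pos: [0.5374, -0.3928, 0.1573]
orientation: [0.01, -0.49, 0.872, -0.001]
wrist_force: [0.3, -0.4, -1.6]
finger_gap: 0.0236
grip_force: 59.3
```

>>> servo_tool(increments=[{"grip": 1,"x": 0,"y": 0,"z": -10,"roll": 0},{"grip": 1,"x": 0,"y": 0,"z": -20,"roll": 0},{"grip": 1,"x": 0,"y": 0,"z": -40,"roll": 0},{"grip": 1,"x": 0,"y": 0,"z": -40,"roll": -6.7},{"grip": 1,"x": 0,"y": 0,"z": -28,"roll": -6.7}])

```text
clock: 40.42
tcp_pos: [0.5356, -0.3929, 0.2999]
orientation: [0.011, -0.591, 0.807, -0.004]
wrist_force: [1.2, -1.7, -0.6]
finger_gap: 0.0235
grip_force: 59.3
```

>>> servo_tool(increments=[{"grip": 1,"x": 0,"y": 0,"z": 0,"roll": 0},{"grip": 1,"x": 0,"y": 0,"z": 0,"roll": 0}])

```text
clock: 40.58
tcp_pos: [0.5363, -0.3936, 0.2986]
orientation: [0.011, -0.588, 0.808, -0.005]
wrist_force: [0.2, -0.6, -1.7]
finger_gap: 0.0235
grip_force: 59.4
```

Run:
```python
from h import *
hook([473.2,32],72.3,-19.5,0,160);tilt()
```

```text
tcp [ 536.3 -393.6  298.6] yaw 252.09 | tool [-368.7  195.    10.9] then roll -0.21 | or after roll [-369.4  193.6   10.9] F [ 0.2 -0.6 -1.7] gap 0.0235 t 40.6
tilt deg (tool z lean) x,y [1.33 0.27] radial 0.78 side 1.11 joints [-0.762  0.488  0.47   1.539  0.019 -2.021]
```

>>> servo_tool(increments=[{"grip": 1,"x": -15,"y": 8,"z": 0,"roll": 0},{"grip": 1,"x": -31,"y": 16.4,"z": 0,"roll": 0},{"grip": 1,"x": -31,"y": 16.4,"z": 0,"roll": 0},{"grip": 1,"x": -31,"y": 16.4,"z": 0,"roll": 0},{"grip": 1,"x": -31,"y": 16.4,"z": 0,"roll": 0}])

```text
clock: 41.0
tcp_pos: [0.5066, -0.236, 0.2939]
orientation: [0.01, -0.588, 0.809, -0.0]
wrist_force: [0.4, 0.4, -1.1]
finger_gap: 0.0232
grip_force: 59.3
```

>>> servo_tool(increments=[{"grip": 1,"x": -31,"y": 16.4,"z": 0,"roll": 0},{"grip": 1,"x": -31,"y": 16.4,"z": 0,"roll": 0},{"grip": 1,"x": -31,"y": 16.4,"z": 0,"roll": 0},{"grip": 1,"x": -31,"y": 16.4,"z": 0,"roll": 0},{"grip": 1,"x": -31,"y": 16.4,"z": 0,"roll": 0}])

```text
clock: 41.42
tcp_pos: [0.4758, -0.0634, 0.2953]
orientation: [0.009, -0.588, 0.809, -0.001]
wrist_force: [1.8, 0.2, -1.5]
finger_gap: 0.0232
grip_force: 59.3
```

>>> servo_tool(increments=[{"grip": 1,"x": -31,"y": 16.4,"z": 0,"roll": 0},{"grip": 1,"x": -31,"y": 16.4,"z": 0,"roll": 0},{"grip": 1,"x": -13,"y": 7,"z": 0,"roll": 0},{"grip": 1,"x": 0,"y": 0,"z": 0,"roll": 0},{"grip": 1,"x": 0,"y": 0,"z": 0,"roll": 0}])

```text
clock: 41.83
tcp_pos: [0.4616, 0.0191, 0.2963]
orientation: [0.009, -0.589, 0.808, -0.002]
wrist_force: [0.1, -0.2, -1.0]
finger_gap: 0.0233
grip_force: 59.3
```

Run:
```python
from h import *
hook([473.2,32],72.3,-19.5,0,120);tilt()
hook([473.2,32],72.3,-19.5,0,31)
```

```text
tcp [461.6  19.1 296.3] yaw 252.22 | tool [ 1.7 -3.5 48.3] then roll -0.08 | or after roll [ 1.7 -3.5 48.3] F [ 0.1 -0.2 -1. ] gap 0.0233 t 41.8
tilt deg (tool z lean) x,y [0.97 0.49] radial 0.89 side 0.62 joints [-0.14   0.067 -0.101  1.387  0.011 -1.4  ]
tcp [461.6  19.1 296.3] yaw 252.22 | tool [  2.9  -2.3 137.3] then roll -0.08 | or after roll [  2.9  -2.3 137.3] F [ 0.1 -0.2 -1. ] gap 0.0233 t 41.8
```

>>> servo_tool(increments=[{"grip": 1,"x": 1,"y": -3,"z": 31,"roll": 0},{"grip": 1,"x": 0.3,"y": 0.3,"z": 30,"roll": 0},{"grip": 1,"x": 0.4,"y": 0.4,"z": 30,"roll": 0},{"grip": 1,"x": 0.4,"y": 0.4,"z": 25,"roll": 0},{"grip": 1,"x": 0,"y": 0,"z": 8,"roll": 0}])

```text
clock: 42.25
tcp_pos: [0.4632, 0.0158, 0.1688]
orientation: [0.007, -0.588, 0.809, 0.0]
wrist_force: [-1.1, -0.4, -1.7]
finger_gap: 0.0235
grip_force: 59.1
```

>>> servo_tool(increments=[{"grip": 1,"x": 0,"y": 0,"z": 0,"roll": 0},{"grip": 1,"x": 0,"y": 0,"z": 0,"roll": 0}])

```text
clock: 42.42
tcp_pos: [0.4662, 0.016, 0.1736]
orientation: [0.01, -0.588, 0.809, -0.002]
wrist_force: [0.5, -0.3, -1.9]
finger_gap: 0.0233
grip_force: 59.1
```

Run:
```python
from h import *
hook([473.2,32],72.3,-19.5,0,31);tilt()
```

```text
tcp [466.2  16.  173.6] yaw 252.05 | tool [-0.2  1.5 14.6] then roll -0.25 | or after roll [-0.3  1.5 14.6] F [ 0.5 -0.3 -1.9] gap 0.0233 t 42.4
tilt deg (tool z lean) x,y [1.05 0.49] radial 0.96 side 0.63 joints [-0.145  0.117 -0.348  1.089  0.011 -1.403]
```

>>> servo_tool(increments=[{"grip": 1,"x": 0,"y": 1.3,"z": 7,"roll": 0},{"grip": 1,"x": 0,"y": 0,"z": 7,"roll": 0},{"grip": 1,"x": 0,"y": 0,"z": 0,"roll": 0},{"grip": 1,"x": 0,"y": 0,"z": 0,"roll": 0},{"grip": 1,"x": 0,"y": 0,"z": 0,"roll": 0}])

```text
clock: 42.83
tcp_pos: [0.4654, 0.0172, 0.1598]
orientation: [0.01, -0.589, 0.808, -0.002]
wrist_force: [1.2, 0.5, -0.9]
finger_gap: 0.0238
grip_force: 59.2
```

>>> servo_tool(increments=[{"grip": 1,"x": -4,"y": -0.3,"z": 0,"roll": 0},{"grip": 1,"x": -4,"y": 0,"z": 0,"roll": 0},{"grip": 1,"x": -4,"y": 0,"z": 0,"roll": 0},{"grip": 1,"x": -2,"y": 0,"z": 0,"roll": 0},{"grip": 1,"x": 0,"y": 0,"z": 0,"roll": 0}])

```text
clock: 43.25
tcp_pos: [0.47, 0.031, 0.1597]
orientation: [0.01, -0.589, 0.808, -0.002]
wrist_force: [-0.2, 0.9, -0.8]
finger_gap: 0.0233
grip_force: 59.3
```

>>> servo_tool(increments=[{"grip": 1,"x": 0,"y": 0,"z": -8,"roll": 0},{"grip": 1,"x": -0.2,"y": -0.2,"z": -12,"roll": 0},{"grip": 1,"x": -0.2,"y": -0.2,"z": -12,"roll": 0},{"grip": 1,"x": 0,"y": 0,"z": 0,"roll": 0},{"grip": 1,"x": 0,"y": 0,"z": 0,"roll": 0}])

```text
clock: 43.67
tcp_pos: [0.47, 0.0303, 0.1921]
orientation: [0.011, -0.589, 0.808, -0.003]
wrist_force: [0.7, 0.8, -4.1]
finger_gap: 0.0234
grip_force: 59.1
```

>>> servo_tool(increments=[{"grip": 1,"x": -0.3,"y": -0.3,"z": -15,"roll": 0},{"grip": 1,"x": -0.3,"y": -0.3,"z": -20,"roll": 0},{"grip": 1,"x": -0.3,"y": -0.3,"z": -20,"roll": 0},{"grip": 1,"x": -0.3,"y": -0.3,"z": -20,"roll": 0},{"grip": 1,"x": -0.3,"y": -0.3,"z": -20,"roll": 0}])

```text
clock: 44.08
tcp_pos: [0.469, 0.0306, 0.2865]
orientation: [0.009, -0.589, 0.808, -0.001]
wrist_force: [-0.9, -0.0, -3.5]
finger_gap: 0.0239
grip_force: 59.0
```

>>> servo_tool(increments=[{"grip": 1,"x": 0,"y": 0,"z": -20,"roll": 0},{"grip": 1,"x": 0,"y": 0,"z": -20,"roll": 0},{"grip": 1,"x": 0,"y": 0,"z": -10,"roll": 0},{"grip": 1,"x": 0,"y": 0,"z": 0,"roll": 0},{"grip": 1,"x": 0,"y": 0,"z": 0,"roll": 0}])

```text
clock: 44.5
tcp_pos: [0.4688, 0.0301, 0.3359]
orientation: [0.01, -0.589, 0.808, -0.002]
wrist_force: [-0.2, -0.3, -3.0]
finger_gap: 0.0231
grip_force: 59.3
```

Run:
```python
from h import *
hook([452.4,-395.7],72.3,-5.5,0,205);tilt()
```

```text
tcp [468.8  30.1 335.9] yaw 252.13 | tool [ 413.3 -111.9   -1.1] then roll -0.17 | or after roll [ 413.6 -110.7   -1.1] F [-0.2 -0.3 -3. ] gap 0.0231 t 44.5
tilt deg (tool z lean) x,y [1.07 0.49] radial 1.00 side 0.61 joints [-0.114  0.081  0.011  1.483  0.011 -1.373]
```

Caught. Carrying the last die to the near right spot.

>>> servo_tool(increments=[{"grip": 1,"x": 8,"y": -2,"z": 0,"roll": 0},{"grip": 1,"x": 16,"y": -4.5,"z": 0,"roll": 0},{"grip": 1,"x": 24,"y": -6.5,"z": 0,"roll": 0},{"grip": 1,"x": 24,"y": -6.5,"z": 0,"roll": 0},{"grip": 1,"x": 24,"y": -6.5,"z": 0,"roll": 0}])

```text
clock: 44.92
tcp_pos: [0.4631, -0.0703, 0.334]
orientation: [0.009, -0.589, 0.808, -0.001]
wrist_force: [0.7, -1.0, -3.6]
finger_gap: 0.0238
grip_force: 59.1
```

>>> servo_tool(increments=[{"grip": 1,"x": 24,"y": -6.5,"z": 0,"roll": 0},{"grip": 1,"x": 24,"y": -6.5,"z": 0,"roll": 0},{"grip": 1,"x": 24,"y": -6.5,"z": 0,"roll": 0},{"grip": 1,"x": 24,"y": -6.5,"z": 0,"roll": 0},{"grip": 1,"x": 24,"y": -6.5,"z": 0,"roll": 0}])

```text
clock: 45.33
tcp_pos: [0.4571, -0.1948, 0.3327]
orientation: [0.01, -0.589, 0.808, -0.001]
wrist_force: [0.8, -0.3, -2.6]
finger_gap: 0.0237
grip_force: 59.1
```

>>> servo_tool(increments=[{"grip": 1,"x": 24,"y": -6.5,"z": 0,"roll": 0},{"grip": 1,"x": 24,"y": -6.5,"z": 6,"roll": 0},{"grip": 1,"x": 24,"y": -6.5,"z": 8,"roll": 0},{"grip": 1,"x": 24,"y": -6.5,"z": 8,"roll": 0},{"grip": 1,"x": 24,"y": -6.5,"z": 8,"roll": 0}])

```text
clock: 45.75
tcp_pos: [0.4517, -0.3186, 0.3011]
orientation: [0.01, -0.589, 0.808, -0.001]
wrist_force: [-0.3, -0.2, -3.6]
finger_gap: 0.0235
grip_force: 59.1
```

>>> servo_tool(increments=[{"grip": 1,"x": 24,"y": -6.5,"z": 8,"roll": 0},{"grip": 1,"x": 24,"y": -6.5,"z": 8,"roll": 0},{"grip": 1,"x": 16,"y": -4.5,"z": 8,"roll": 0},{"grip": 1,"x": 10,"y": -3,"z": 8,"roll": 0},{"grip": 1,"x": 0,"y": 0,"z": 0,"roll": 0}])

```text
clock: 46.17
tcp_pos: [0.4491, -0.395, 0.267]
orientation: [0.01, -0.588, 0.809, 0.0]
wrist_force: [-0.1, 0.7, -4.6]
finger_gap: 0.0233
grip_force: 59.0
```

>>> servo_tool(increments=[{"grip": 1,"x": 0,"y": 0,"z": 0,"roll": 0},{"grip": 1,"x": 0,"y": 0,"z": 0,"roll": 0}])

```text
clock: 46.33
tcp_pos: [0.4503, -0.3925, 0.2707]
orientation: [0.01, -0.589, 0.808, -0.002]
wrist_force: [0.5, -0.3, -3.6]
finger_gap: 0.0235
grip_force: 59.1
```

Run:
```python
from h import *
hook([452.4,-395.7],72.3,-5.5,0,30);tilt()
im=snap("top","t8.png",(280,160,520,330),3)
```

```text
tcp [ 450.3 -392.5  270.7] yaw 252.18 | tool [  7.2   1.8 112.6] then roll -0.12 | or after roll [  7.2   1.8 112.6] F [ 0.5 -0.3 -3.6] gap 0.0235 t 46.3
tilt deg (tool z lean) x,y [1.07 0.57] radial 0.27 side 1.18 joints [-0.862  0.346  0.188  1.408  0.021 -2.121]
```

View pics/t8.png

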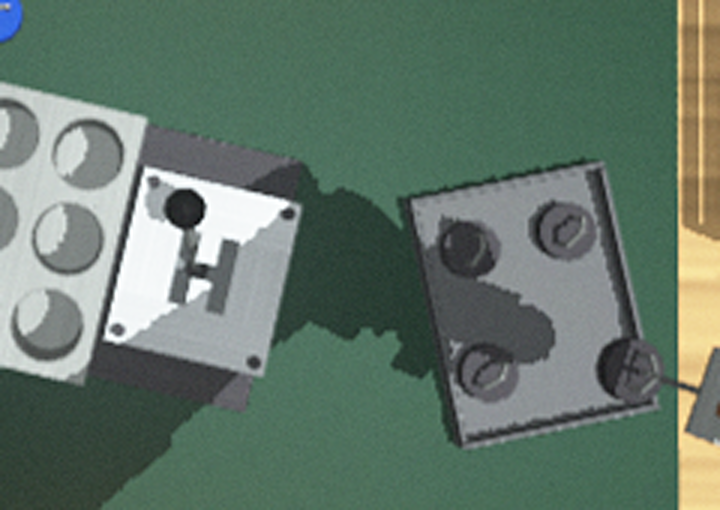

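Three dies stand in the tray at (468,248), (563,230) and (488,372). The fourth hangs over its spot at (628,370) and all bores are empty. Lowering.

>>> servo_tool(increments=[{"grip": 1,"x": 5,"y": 0.5,"z": 30,"roll": 0},{"grip": 1,"x": 0.5,"y": 0.5,"z": 30,"roll": 0},{"grip": 1,"x": 0.5,"y": 0.5,"z": 20,"roll": 0},{"grip": 1,"x": 0,"y": 0,"z": 10,"roll": 0},{"grip": 1,"x": 0,"y": 0,"z": 6,"roll": 0}])

```text
clock: 46.8
tcp_pos: [0.4487, -0.3966, 0.1738]
orientation: [0.01, -0.589, 0.808, -0.001]
wrist_force: [0.4, 0.3, -3.5]
finger_gap: 0.0235
grip_force: 59.1
```

>>> servo_tool(increments=[{"grip": 1,"x": 0,"y": 0,"z": 6,"roll": 0},{"grip": 1,"x": 0,"y": 0,"z": 6,"roll": 0},{"grip": 1,"x": 0,"y": 0,"z": 5,"roll": 0},{"grip": 1,"x": 0,"y": 0,"z": 0,"roll": 0},{"grip": 1,"x": 0,"y": 0,"z": 0,"roll": 0}])

```text
clock: 47.22
tcp_pos: [0.4495, -0.3983, 0.1583]
orientation: [0.01, -0.589, 0.808, -0.003]
wrist_force: [0.2, -0.4, -1.0]
finger_gap: 0.0236
grip_force: 59.3
```

Run:
```python
from h import *
hook([452.4,-395.7],72.3,-5.5,0,30);tilt()
```

```text
tcp [ 449.5 -398.3  158.3] yaw 252.14 | tool [-0.5  1.3  0.3] then roll -0.16 | or after roll [-0.5  1.3  0.3] F [ 0.2 -0.4 -1. ] gap 0.0236 t 47.2
tilt deg (tool z lean) x,y [1.13 0.44] radial 0.39 side 1.15 joints [-0.869  0.384 -0.033  1.147  0.02  -2.128]
```

>>> servo_tool(increments=[{"grip": 1,"x": 4,"y": 0,"z": 0,"roll": 0},{"grip": 1,"x": 5,"y": 0,"z": 0,"roll": 0},{"grip": 1,"x": 5,"y": 0,"z": 0,"roll": 0},{"grip": 1,"x": 4,"y": 0,"z": 0,"roll": 0},{"grip": 1,"x": 0,"y": 0,"z": 0,"roll": 0}])

```text
clock: 47.63
tcp_pos: [0.4433, -0.4164, 0.1574]
orientation: [0.01, -0.588, 0.809, -0.002]
wrist_force: [-0.5, -0.7, -0.8]
finger_gap: 0.0233
grip_force: 59.4
```

>>> servo_tool(increments=[{"grip": 1,"x": 0,"y": 0,"z": -10,"roll": 0},{"grip": 1,"x": 0,"y": 0,"z": -20,"roll": 0},{"grip": 1,"x": 0,"y": 0,"z": -40,"roll": 0},{"grip": 1,"x": 0,"y": 0,"z": -40,"roll": 7},{"grip": 1,"x": 0,"y": 0,"z": -40,"roll": 7}])

```text
clock: 48.05
tcp_pos: [0.4404, -0.4157, 0.3094]
orientation: [0.01, -0.483, 0.875, -0.001]
wrist_force: [-0.1, -1.5, -0.6]
finger_gap: 0.0237
grip_force: 59.3
```

>>> servo_tool(increments=[{"grip": 1,"x": 0,"y": 0,"z": 0,"roll": 7},{"grip": 1,"x": 0,"y": 0,"z": 0,"roll": 7},{"grip": 1,"x": 0,"y": 0,"z": 0,"roll": 7},{"grip": 1,"x": 0,"y": 0,"z": 0,"roll": 7},{"grip": 1,"x": 0,"y": 0,"z": 0,"roll": 7}])

```text
clock: 48.47
tcp_pos: [0.4408, -0.4162, 0.3083]
orientation: [0.01, -0.198, 0.98, 0.002]
wrist_force: [-0.6, 0.4, -1.6]
finger_gap: 0.0237
grip_force: 59.3
```

>>> servo_tool(increments=[{"grip": 1,"x": 0,"y": 0,"z": 0,"roll": 7},{"grip": 1,"x": 0,"y": 0,"z": 0,"roll": 7},{"grip": 1,"x": 0,"y": 0,"z": 0,"roll": 7},{"grip": 1,"x": 0,"y": 0,"z": 0,"roll": 2},{"grip": 1,"x": 0,"y": 0,"z": 0,"roll": 0}])

```text
clock: 48.88
tcp_pos: [0.4408, -0.4162, 0.3081]
orientation: [0.01, -0.001, 1.0, 0.004]
wrist_force: [-0.3, 0.5, -1.6]
finger_gap: 0.0235
grip_force: 59.3
```

Run:
```python
from h import *
plan([490,342,315],179.74);tilt()
im=snap("top","t9.png",(400,190,520,330),3.5)
```

```text
tcp [ 440.8 -416.2  308.1] yaw 180.1 | tool [-5.060e+01  7.581e+02  3.000e-01] then roll 0.36 | or after roll [-4.580e+01  7.584e+02  3.000e-01] F [-0.3  0.5 -1.6] gap 0.0235 t 48.9
tilt deg (tool z lean) x,y [1.11 0.47] radial 0.32 side 1.16 joints [-0.899  0.366  0.307  1.506  0.02  -0.901]
```

View pics/t9.png

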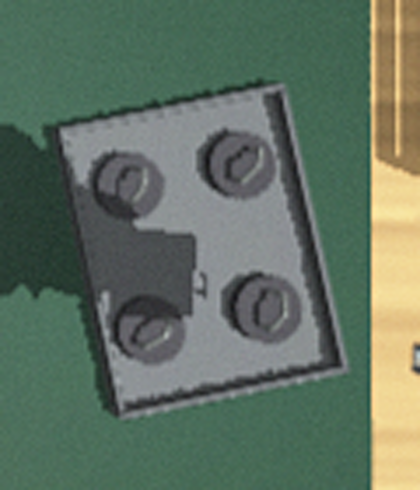

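All four dies stand upright in the tray. Taking the hook back to the stand.

>>> servo_tool(increments=[{"grip": 1,"x": -1,"y": 18,"z": 0,"roll": 0},{"grip": 1,"x": -2.5,"y": 38,"z": 0,"roll": 0},{"grip": 1,"x": -2.5,"y": 38,"z": 0,"roll": 0},{"grip": 1,"x": -2.5,"y": 38,"z": 0,"roll": 0},{"grip": 1,"x": -2.5,"y": 38,"z": 0,"roll": 0}])

```text
clock: 49.35
tcp_pos: [0.4511, -0.2448, 0.3093]
orientation: [0.01, -0.002, 1.0, 0.004]
wrist_force: [1.4, 0.2, -0.8]
finger_gap: 0.0231
grip_force: 59.3
```

>>> servo_tool(increments=[{"grip": 1,"x": -2.5,"y": 38,"z": 0,"roll": 0},{"grip": 1,"x": -2.5,"y": 38,"z": 0,"roll": 0},{"grip": 1,"x": -2.5,"y": 38,"z": 0,"roll": 0},{"grip": 1,"x": -2.5,"y": 38,"z": 0,"roll": 0},{"grip": 1,"x": -2.5,"y": 38,"z": 0,"roll": 0}])

```text
clock: 49.77
tcp_pos: [0.4631, -0.0546, 0.3115]
orientation: [0.01, -0.002, 1.0, 0.004]
wrist_force: [0.1, -0.5, -1.9]
finger_gap: 0.0234
grip_force: 59.3
```

>>> servo_tool(increments=[{"grip": 1,"x": -2.5,"y": 38,"z": 0,"roll": 0},{"grip": 1,"x": -2.5,"y": 38,"z": 0,"roll": 0},{"grip": 1,"x": -2.5,"y": 38,"z": 0,"roll": 0},{"grip": 1,"x": -2.5,"y": 38,"z": 0,"roll": 0},{"grip": 1,"x": -2.5,"y": 38,"z": 0,"roll": 0}])

```text
clock: 50.18
tcp_pos: [0.4751, 0.1356, 0.3134]
orientation: [0.01, -0.002, 1.0, 0.004]
wrist_force: [0.1, -0.3, -1.9]
finger_gap: 0.0234
grip_force: 59.3
```

>>> servo_tool(increments=[{"grip": 1,"x": -2.5,"y": 38,"z": 0,"roll": 0},{"grip": 1,"x": -2.5,"y": 38,"z": 0,"roll": 0},{"grip": 1,"x": -2.5,"y": 38,"z": 0,"roll": 0},{"grip": 1,"x": -2,"y": 30,"z": 0,"roll": 0},{"grip": 1,"x": 0,"y": 0,"z": 0,"roll": 0}])

```text
clock: 50.6
tcp_pos: [0.4843, 0.2827, 0.3139]
orientation: [0.01, -0.005, 1.0, 0.005]
wrist_force: [-0.3, -0.1, -0.6]
finger_gap: 0.0237
grip_force: 59.3
```

>>> servo_tool(increments=[{"grip": 1,"x": 0,"y": 0,"z": 0,"roll": 0.4},{"grip": 1,"x": 0,"y": 0,"z": 0,"roll": 0},{"grip": 1,"x": 0,"y": 0,"z": 0,"roll": 0},{"grip": 1,"x": 0,"y": 0,"z": 0,"roll": 0}])

```text
clock: 50.93
tcp_pos: [0.4847, 0.2765, 0.3144]
orientation: [0.01, 0.003, 1.0, 0.004]
wrist_force: [0.3, -0.9, -1.4]
finger_gap: 0.0234
grip_force: 59.3
```

Run:
```python
from h import *
plan([490,342,315],179.74);tilt()
```

```text
tcp [484.7 276.5 314.4] yaw 179.66 | tool [-4.9 65.5  0. ] then roll -0.08 | or after roll [-5.  65.5  0. ] F [ 0.3 -0.9 -1.4] gap 0.0234 t 50.9
tilt deg (tool z lean) x,y [1.1  0.48] radial 1.20 side 0.05 joints [3.740e-01 2.540e-01 1.670e-01 1.463e+00 1.000e-03 3.800e-01]
```

>>> servo_tool(increments=[{"grip": 1,"x": -2.5,"y": 32,"z": 0,"roll": 0},{"grip": 1,"x": -2.5,"y": 33,"z": 0,"roll": 0},{"grip": 1,"x": 0,"y": 0,"z": 0,"roll": 0},{"grip": 1,"x": 0,"y": 0,"z": 0,"roll": 0},{"grip": 1,"x": 0,"y": 0,"z": 0,"roll": 0}])

```text
clock: 51.35
tcp_pos: [0.49, 0.3416, 0.3147]
orientation: [0.009, 0.003, 1.0, 0.004]
wrist_force: [0.2, -0.7, -1.3]
finger_gap: 0.0235
grip_force: 59.4
```

>>> servo_tool(increments=[{"grip": 1,"x": 0,"y": 0,"z": 15,"roll": 0},{"grip": 1,"x": 0,"y": 0,"z": 15,"roll": 0},{"grip": 1,"x": 0,"y": 0,"z": 10,"roll": 0},{"grip": 1,"x": 0,"y": 0,"z": 0,"roll": 0},{"grip": 1,"x": 0,"y": 0,"z": 0,"roll": 0}])

```text
clock: 51.77
tcp_pos: [0.4904, 0.3419, 0.2746]
orientation: [0.009, 0.003, 1.0, 0.004]
wrist_force: [-0.2, 0.6, -1.4]
finger_gap: 0.0234
grip_force: 59.5
```

Run:
```python
from h import *
plan([490,342,270],179.74);tilt()
```

```text
tcp [490.4 341.9 274.6] yaw 179.67 | tool [0.5 0.1 4.6] then roll -0.07 | or after roll [0.5 0.1 4.6] F [-0.2  0.6 -1.4] gap 0.0234 t 51.8
tilt deg (tool z lean) x,y [1.03 0.45] radial 1.12 side -0.07 joints [ 4.750e-01  3.350e-01  1.820e-01  1.398e+00 -1.000e-03  4.810e-01]
```

>>> servo_tool(increments=[{"grip": 1,"x": 0.8,"y": -0.1,"z": 20,"roll": 0},{"grip": 1,"x": 0.4,"y": -0.2,"z": 20,"roll": 0},{"grip": 1,"x": 0.4,"y": -0.2,"z": 20,"roll": 0},{"grip": 1,"x": 0.4,"y": -0.2,"z": 20,"roll": 0},{"grip": 1,"x": 0.4,"y": -0.2,"z": 20,"roll": 0}])

```text
clock: 52.18
tcp_pos: [0.4909, 0.3429, 0.1753]
orientation: [0.01, 0.003, 1.0, 0.005]
wrist_force: [-0.3, -0.4, -1.8]
finger_gap: 0.0234
grip_force: 59.6
```

>>> servo_tool(increments=[{"grip": 1,"x": 0.3,"y": -0.1,"z": 15,"roll": 0},{"grip": 1,"x": 0.2,"y": -0.1,"z": 7,"roll": 0},{"grip": 1,"x": 0,"y": 0,"z": 0,"roll": 0},{"grip": 1,"x": 0,"y": 0,"z": 0,"roll": 0},{"grip": 1,"x": 0,"y": 0,"z": 0,"roll": 0}])

```text
clock: 52.6
tcp_pos: [0.4911, 0.3433, 0.1544]
orientation: [0.011, 0.002, 1.0, 0.005]
wrist_force: [-0.9, -0.9, -0.7]
finger_gap: 0.0235
grip_force: 59.6
```

Run:
```python
from h import *
plan([490,342,137.5],179.74);tilt()
```

```text
tcp [491.1 343.3 154.4] yaw 179.73 | tool [ 1.4 -1.5 16.8] then roll -0.01 | or after roll [ 1.4 -1.5 16.8] F [-0.9 -0.9 -0.7] gap 0.0235 t 52.6
tilt deg (tool z lean) x,y [1.22 0.56] radial 1.34 side -0.07 joints [ 4.770e-01  3.720e-01 -6.100e-02  1.115e+00 -1.000e-03  4.820e-01]
```

>>> servo_tool(increments=[{"grip": 1,"x": 1.2,"y": -1.4,"z": 0,"roll": 0},{"grip": 1,"x": 0,"y": 0,"z": 4,"roll": 0},{"grip": 1,"x": 0.1,"y": 0,"z": 4,"roll": 0},{"grip": 1,"x": 0,"y": 0,"z": 0,"roll": 0},{"grip": 1,"x": 0,"y": 0,"z": 0,"roll": 0}])

```text
clock: 53.02
tcp_pos: [0.4886, 0.3414, 0.1442]
orientation: [0.009, 0.002, 1.0, 0.004]
wrist_force: [0.4, -0.7, -1.6]
finger_gap: 0.0233
grip_force: 59.6
```

>>> servo_tool(increments=[{"grip": 1,"x": 0,"y": 0,"z": 3,"roll": 0},{"grip": 1,"x": 0,"y": 0,"z": 3,"roll": 0},{"grip": 1,"x": 0,"y": 0,"z": 1.5,"roll": 0},{"grip": 1,"x": 0,"y": 0,"z": 0,"roll": 0},{"grip": 1,"x": 0,"y": 0,"z": 0,"roll": 0}])

```text
clock: 53.43
tcp_pos: [0.4892, 0.3418, 0.1381]
orientation: [0.01, 0.002, 1.0, 0.004]
wrist_force: [-1.9, -0.9, 4.4]
finger_gap: 0.0232
grip_force: 60.6
```

Run:
```python
from h import *
plan([490,342,137.5],179.74);tilt()
```

```text
tcp [489.2 341.8 138.1] yaw 179.74 | tool [-0.8  0.2  0.6] then roll 0.00 | or after roll [-0.8  0.2  0.6] F [-1.9 -0.9  4.4] gap 0.0232 t 53.4
tilt deg (tool z lean) x,y [1.15 0.51] radial 1.25 side -0.07 joints [ 4.760e-01  3.790e-01 -9.200e-02  1.078e+00 -1.000e-03  4.810e-01]
```

Collar is on the rim (z 138.1 as at the grasp, +4 N). Releasing.

>>> servo_tool(increments=[{"grip": 0,"x": 0,"y": 0,"z": 0,"roll": 0},{"grip": 0,"x": 0,"y": 0,"z": 0,"roll": 0},{"grip": 0,"x": 0,"y": 0,"z": 0,"roll": 0},{"grip": 0,"x": 0,"y": 0,"z": 0,"roll": 0},{"grip": 0,"x": 0,"y": 0,"z": -10,"roll": 0}])

```text
clock: 53.85
tcp_pos: [0.4876, 0.3409, 0.1452]
orientation: [0.008, 0.002, 1.0, 0.003]
wrist_force: [-0.4, -1.1, 1.2]
finger_gap: 0.0816
grip_force: 0.0
```

>>> servo_tool(increments=[{"grip": 0,"x": 0,"y": 0,"z": -20,"roll": 0},{"grip": 0,"x": 0,"y": 0,"z": -40,"roll": 0},{"grip": 0,"x": 0,"y": 0,"z": -40,"roll": 0},{"grip": 0,"x": 0,"y": 0,"z": -10,"roll": 0},{"grip": 0,"x": 0,"y": -40,"z": 0,"roll": 0}])

```text
clock: 54.27
tcp_pos: [0.4891, 0.3058, 0.2619]
orientation: [0.014, -0.001, 1.0, 0.008]
wrist_force: [1.7, -1.1, -0.1]
finger_gap: 0.0854
grip_force: 0.0
```

>>> servo_tool(increments=[{"grip": 0,"x": 0,"y": -40,"z": 0,"roll": 0},{"grip": 0,"x": 0,"y": -40,"z": 0,"roll": 0},{"grip": 0,"x": 0,"y": -40,"z": 0,"roll": 0},{"grip": 0,"x": 0,"y": -40,"z": 0,"roll": 0},{"grip": 0,"x": 0,"y": -40,"z": 0,"roll": 0}])

```text
clock: 54.68
tcp_pos: [0.4855, 0.099, 0.2559]
orientation: [0.01, 0.002, 1.0, 0.004]
wrist_force: [0.6, -0.4, -0.5]
finger_gap: 0.0853
grip_force: 0.0
```

>>> servo_tool(increments=[{"grip": 0,"x": 20,"y": -36,"z": 0,"roll": 0},{"grip": 0,"x": 20,"y": -36,"z": 0,"roll": 0},{"grip": 0,"x": 0,"y": 0,"z": 0,"roll": 0},{"grip": 0,"x": 0,"y": 0,"z": 0,"roll": 0}])

```text
clock: 55.02
tcp_pos: [0.4449, 0.027, 0.2545]
orientation: [0.01, 0.005, 1.0, 0.004]
wrist_force: [-0.1, 0.2, 0.8]
finger_gap: 0.0856
grip_force: 0.0
```

Run:
```python
from h import *
a=snap("top","t10.png");b=env.read_camera("side")
o=np.vstack([cv2.resize(a[100:330,110:510],None,fx=1.5,fy=1.5),cv2.resize(b[110:260,150:550],None,fx=1.5,fy=1.5)])
cv2.imwrite("pics/f.png",o[:,:,::-1]);print(o.shape)
hs=cv2.cvtColor(a,cv2.COLOR_RGB2HSV);m=((hs[...,0]<15)&(hs[...,1]>120)).astype(np.uint8);m[:225]=0;m[285:]=0;m[:,:125]=0;m[:,180:]=0
c=max(cv2.findContours(m,0,1)[0],key=cv2.contourArea)
print(cv2.minAreaRect(np.array([onz("top",*p[0],.175)[:2]*1000 for p in c],np.float32)),"start was (488.7,333.2),(33.4,39)")
tray(a);tilt()
```

```text
(570, 600, 3)
((488.667724609375, 333.2368469238281), (33.42502975463867, 38.95203399658203), 1.4819607734680176) start was (488.7,333.2),(33.4,39)
tray ((492.56341552734375, -347.8846435546875), (201.9208526611328, 166.1712188720703), 12.989727973937988)
tilt deg (tool z lean) x,y [1.19 0.5 ] radial 1.12 side 0.64 joints [-0.123  0.041 -0.231  1.28   0.011 -0.118]
```

View pics/f.png

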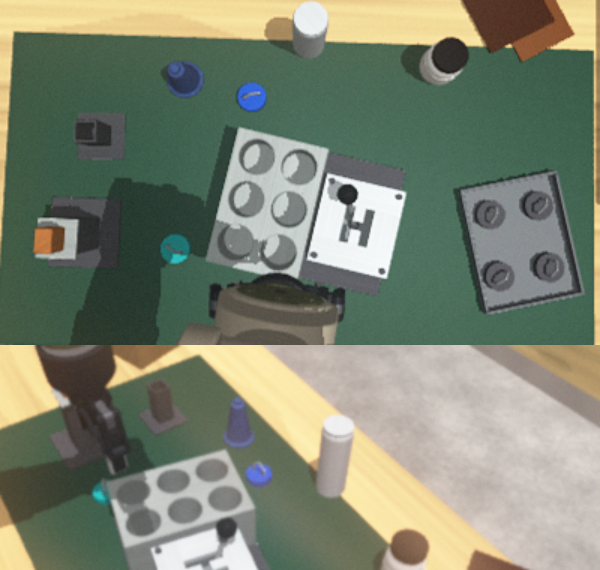

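The last picture shows all six bores empty, four dies in the tray and the knob far left and forward at (347,194). The hook's handle is back exactly at its start measurement (488.7, 333.2), and the glue jar, thread and spray can are unmoved.

```bash
python3 -c "
from workcell import env
print(env.hand_in())"
```

```text
the job is handed in; nothing more can be done
None
```

The job is handed in, with no verdict shown: the lever is fully forward in the far left slot, all four dies were drawn by hook and stand in the tray, the hook hangs home in its stand, and the glue jar, thread and spray can are undisturbed.

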